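# Return the column-change kit to its bench rests

## Robot

A 6-joint arm with a two-finger parallel gripper is mounted at the origin on a cart in front of the work surface, level with it; the furniture and walls round the work are solid. World frame = base frame: x ahead of the robot, y to its left, z up, the work surface at z = 0. Lengths are in m, angles in rad, forces in N, time in s.
With the tool pointing down it reaches from about 0.25 to 0.775 m from the base axis. Payload 4 kg.
Tool frame: the origin (TCP) lies between the finger pads; the fingertips stand 11 mm ahead of it and the grasp point (between the pads) lies 8 mm behind it; z points along the fingers, y is the direction in which the jaws open and shut (so a half turn about z gives the same grasp; the last joint's range is limited). The gripper opens to 94 mm and grips with 3 to 60 N. Pads are 16 mm wide; open, the fingers measure 119 mm over their backs; the gripper's body (75 mm by 177 mm) begins 78 mm behind the grasp point.
Start: joints at [-1.358, 0.087, 1.371, -0, 1.684, -0.103], TCP at [0.171, -0.523, 0.217] pointing down, gripper open.
Joint ranges: [-3.1, 3.1], [-0.76, 2.03], [0.27, 2.55], [-1.08, 4.22], [0.17, 2.65], [-2.57, 2.57]. Speed limits (rad/s): [2.79, 2.79, 3.14, 3.14, 3.14, 3.14].

## Interface

Orientations are given as [roll, pitch, yaw] about the fixed x, y, z axes, in that order (R = Rz(yaw) Ry(pitch) Rx(roll)).
In Python, from bench import get_obs, cams, ticket gives the robot as it stands. The module is installed in compiled form; this text tells all that it offers.
- The arm moves only by the shell command python3 -m crank 'ROWS'. ROWS is JSON, a list of rows, each an object of numbers: "tx", "ty", "tz": the shift along the tool's x, y, z in cm; "twist": the turn about the tool's z in degrees; "grip": the opening, from 0 (shut) to 1 (fully open). In form: [{"tx": .., "ty": .., "tz": .., "twist": .., "grip": ..}, ...]. A call has 1 to 12 rows; each row shifts and turns the commanded pose from where the row before left it, along the tool's axes as they then stand; what a row does not reach is not made up. A row lasts 1/8 s, in which the tool goes at most 62.5 mm and 10.7 degrees, less where a joint would pass 70% of its speed; a pose out of reach is approached as far as the arm can. A call is refused whole if a number of a shift passes 6.25 or a number of a turn 10.7, either way. A call with a gripper value outside its range is refused whole. The fingers move at their own pace and stop on an object; the grip force is fixed at half the most. Time passes only in rows, so rows that do not move let the fingers close. It gives the time, the measured TCP pose, the force and the opening at its end, in the units of the state.
- get_obs(): the state, without advancing time (a new reading comes with each control period).
- cams.snapshot(name): name is "scene" or "top"; returns a dict with "frame" (480x640x3 uint8, red, green, blue), "intrinsics" (3x3 intrinsics, pixels), "dist" ([k1, k2, p1, p2, k3] as OpenCV has them; the pictures are not rectified), "R" (3x3) and "t" (3): a world point X has camera coordinates R X + t. Camera axes: x right, y down, z forward; pixel columns grow to the right and rows downward; lengths in m; the calibration is good to about 2 mm. A picture is of the moment at which its call begins. There is no depth.
- ticket.close_job(): hands the job in, once; it reports no verdict.
Trained networks look in a picture, given as the dict that the camera call returned (one of the last four; its "shot" number tells which), for a name from the list of things; names that differ only in an ending like _2 or _b are one class to them, and where a whole thing is asked for, a point or a joint stands for the part that bears it (a point fixed in the world has none). Each returns a list of dicts, best first, with "conf" (0 to 1); they miss things now and then, are a little off and sometimes report something else, mostly with a low value. They report only what shows in the picture. A call takes as long as a camera call.
- cams.outline_of(picture, query): "region" (480x640 bool, what is visible of it) and "centre" ([column, row] in pixels, amid what is visible of it).
The state is a dict: "time": time; "joint_positions": joint angles; "qvel": joint speeds; "joint_torque": joint torques, N m; "tool_pos": TCP position; "ee_rot": TCP orientation; "wrist_force": force on the tool from outside, world axes, zero at the start; "wrist_torque": the same for the moment, N m; "width": finger opening in m.
Only numpy, scipy, OpenCV 4.12 (cv2) and the standard library are available. Lean on these libraries where they do the work, as an engineer would, in place of code of your own. Each camera call takes 0.05 s, during which the arm holds its last target.

## Task

The column change is finished: put both chromatography columns, the syringe and the spanner back on the bench rests, each in the rest made for it (the plates bear their outlines, and the two columns are told apart by length). Each must lie right down in both forks of its own rest, centred over its outline; either way round will do. Leave the glass flask and the measuring cylinder standing where they are.

Things in the scene. Friction and masses are not known exactly. Their poses are not given: they have to be found in the camera images.
- long_column: Longer steel chromatography column lying on the bench, 182 mm long: bare tube 10 mm thick for 63 mm either side of the middle, beyond it hexagonal end fittings 18 mm wide, 15 mm high. About 0.12 kg. Origin: under the middle, on the underside (tube axis 8 mm above); y along the column, z up.
- short_column: Shorter steel chromatography column lying on the bench, 142 mm long: bare tube 10 mm thick for 43 mm either side of the middle, beyond it hexagonal end fittings 18 mm wide, 15 mm high. About 0.12 kg. Origin: under the middle, on the underside (tube axis 8 mm above); y along the column, z up.
- injection_syringe: Glass microlitre syringe, lying, 165 mm long: barrel 9 mm thick from y = -36 to +38 mm, finger flange 18 mm wide, 10 mm high at y = -36 to -39 mm, thin plunger rod and knob beyond it, thin needle to y = +82 mm. About 20 g. Origin: on the underside (barrel axis 5 mm above); y along the syringe, z up.
- open_spanner: Small double open-ended steel spanner, lying flat, 142 mm long, 8 mm thick: shank about 10 mm wide from y = -46 to +51 mm, jaw heads 24 mm wide (-y end) and 19 mm wide (+y end). About 60 g. Origin: under the middle, on the underside; y along the spanner, z up.
- rest_long: Fixed. White plate 196x40x6 mm with grey outline of the long column; on it two upright forks of 6 mm rod at y = -50 and +50 mm, open upward: seat (top of cross rod) 22 mm above bench, throat 12.5 mm wide up to 30 mm, then flaring to 32 mm at prong ends 48 mm above bench. Tube in both forks, fittings outside, column origin 19 mm above bench when seated. Between forks only the plate (94 mm free). Origin: plate's underside centre; y along plate, z up.
- rest_short: Fixed. White plate 156x40x6 mm with grey outline of the short column; on it two upright forks of 6 mm rod at y = -30 and +30 mm, open upward: seat (top of cross rod) 22 mm above bench, throat 12.5 mm wide up to 30 mm, then flaring to 32 mm at prong ends 48 mm above bench. Tube in both forks, fittings outside, column origin 19 mm above bench when seated. Between forks only the plate (54 mm free). Origin: plate's underside centre; y along plate, z up.
- rest_syringe: Fixed. White plate 178x40x6 mm with grey outline of the syringe; on it two upright forks of 6 mm rod at y = -25 and +25 mm, open upward: seat (top of cross rod) 22 mm above bench, throat 12.5 mm wide up to 30 mm, then flaring to 32 mm at prong ends 48 mm above bench. Barrel in both forks, flange outside, syringe origin 21 mm above bench when seated. Between forks only the plate (44 mm free). Origin: plate's underside centre; y along plate, z up.
- rest_spanner: Fixed. White plate 156x40x6 mm with grey outline of the spanner; on it two upright forks of 6 mm rod at y = -35 and +35 mm, open upward: seat (top of cross rod) 22 mm above bench, throat 14 mm wide up to 30 mm, then flaring to 32 mm at prong ends 48 mm above bench. Shank flat in both forks, heads outside, spanner origin 22 mm above bench when seated. Between forks only the plate (64 mm free). Origin: plate's underside centre; y along plate, z up.
- glass_flask: Volumetric flask of glass, a bystander, standing to the right of the things: bulb 60 mm in diameter and 48 mm high, slim neck, 155 mm tall in all. Origin: centre of its base.
- glass_cylinder: Glass measuring cylinder, a bystander, standing to the left of the things: tube 22 mm in diameter on a 46 mm foot, 138 mm tall. Origin: centre of its base.

How it is judged:
By the outcome, as a careful person would: the job done as asked, in the order asked, and still so for the second after the job is handed in, with the robot touching nothing.
It also fails if it takes over 128 s, if anything falls off the work surface, if the arm or the gripper's body presses on something with over 40 N, if the wrist force passes 120 N, or if a joint passes its speed limit or range.

## Working session

There is one attempt and no reset: what is moved stays moved. The work goes in short steps, Python scripts to look and compute and a shell command to move; the robot and the scene stay as the last step left them, time stands still between calls to the robot, and variables do not carry over. Pictures are saved under pics/ and viewed, and the job is handed in when it is done.

```bash
mkdir -p pics; python3 - <<'E'
from bench import get_obs,cams,ticket
import cv2,pickle
print(get_obs())
for n in ("scene","top"):
    p=cams.snapshot(n); cv2.imwrite(f"pics/{n}0.png",p["frame"][:,:,::-1]); print(n,{k:v for k,v in p.items() if k!="frame"})
    pickle.dump(p,open(f"{n}0.pkl","wb"))
E
```

```text
{'time': 0.0, 'joint_positions': array([-1.35810053e+00,  8.79220498e-02,  1.37222711e+00, -3.37925275e-05,
        1.68356228e+00, -1.03117042e-01]), 'qvel': array([ 0.00024297, -0.00095502,  0.00019871, -0.0001911 , -0.00061102,
        0.00058258]), 'joint_torque': array([-3.69357431e-04, -3.40181172e+01, -3.02425718e+01,  7.16905436e-02,
        3.29801522e-02, -1.62937281e-04]), 'tool_pos': array([ 0.1706919 , -0.5223073 ,  0.21533591]), 'ee_rot': array([-3.13948167e+00, -1.84687903e-04,  3.15808877e-01]), 'wrist_force': array([-0.07346839, -0.17353946, -0.53413454]), 'wrist_torque': array([0.04750304, 0.01112513, 0.00443166]), 'width': 0.0938416841788187}
scene {'intrinsics': array([[520.75492247,   0.        , 312.28211507],
       [  0.        , 520.75492247, 240.15803646],
       [  0.        ,   0.        ,   1.        ]]), 'dist': array([-0.12041623,  0.        ,  0.        ,  0.        ,  0.        ]), 'R': array([[-0.45291177, -0.89155441, -0.00129379],
       [-0.42088477,  0.2150893 , -0.88124491],
       [ 0.78595607, -0.39858165, -0.47265815]]), 't': array([0.20229742, 0.26733345, 0.99915731]), 'shot': 1}
top {'intrinsics': array([[597.26086989,   0.        , 307.12328443],
       [  0.        , 597.26086989, 238.70676823],
       [  0.        ,   0.        ,   1.        ]]), 'dist': array([-0.16600097,  0.        ,  0.        ,  0.        ,  0.        ]), 'R': array([[-0.02564624, -0.99946098, -0.02049458],
       [-0.98672159,  0.02859786, -0.15988328],
       [ 0.1603832 ,  0.01612204, -0.98692315]]), 't': array([-0.03103401,  0.51934607,  1.48688452]), 'shot': 2}
```

View pics/scene0.png

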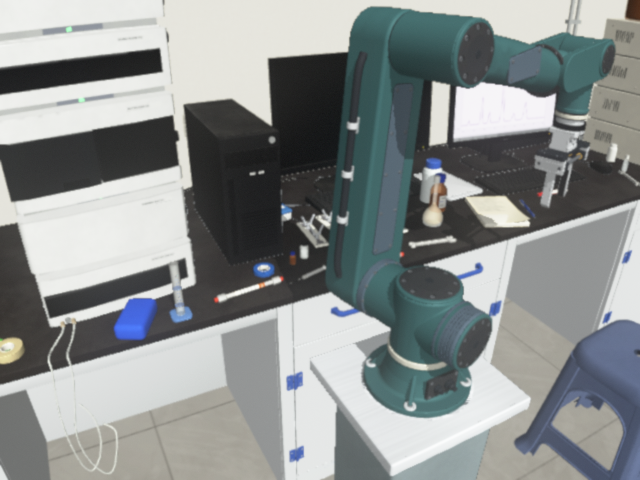

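View pics/top0.png

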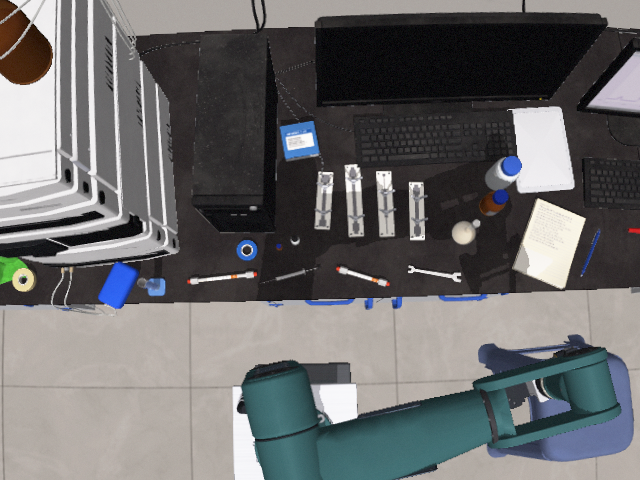

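Top view: four items along row ~275 (long column 222, syringe 289, short column 362, spanner 434); four rests at row ~200 (columns 324, 354, 386, 417). I'll zoom in and fit poses.

```bash
cat > h.py <<'E'
import numpy as np,cv2,pickle
def px2w(p,uv,z):
    uv=np.asarray(uv,float).reshape(-1,1,2)
    n=cv2.undistortPoints(uv,p["intrinsics"],p["dist"]).reshape(-1,2)
    d=np.c_[n,np.ones(len(n))]@p["R"]; c=-p["R"].T@p["t"]
    return c+d*((z-c[2])/d[:,2])[:,None]
def w2px(p,X):
    return cv2.projectPoints(np.asarray(X,float).reshape(-1,1,3),cv2.Rodrigues(p["R"])[0],p["t"],p["intrinsics"],p["dist"])[0].reshape(-1,2)
E
python3 - <<'E'
from h import *
from bench import cams
p=cams.snapshot("top")
names="long_column short_column injection_syringe open_spanner rest_long rest_short rest_syringe rest_spanner glass_flask glass_cylinder".split()
for n in names:
    for d in cams.outline_of(p,n)[:3]:
        r=d["region"]; ys,xs=np.nonzero(r); 
        z=.008 if n[:4]!="rest" else .006
        W=px2w(p,np.c_[xs,ys],z)[:,:2]; m=W.mean(0); w,v=np.linalg.eigh(np.cov(W.T)); a=v[:,1]
        s=(W-m)@a; q=(W-m)@v[:,0]
        mid=m+a*(s.max()+s.min())/2
        print(n,round(d["conf"],2),d["centre"],len(xs),"mean",m.round(3),"mid",mid.round(3),"ang",np.degrees(np.arctan2(a[1],a[0])).round(1),"L",np.ptp(s).round(3),"W",np.ptp(q).round(3))
c=p["frame"][150:300,170:470,::-1]
cv2.imwrite("pics/z1.png",cv2.resize(c[85:],None,fx=2.66,fy=2.66,interpolation=cv2.INTER_CUBIC))
cv2.imwrite("pics/z2.png",cv2.resize(p["frame"][155:250,300:440,::-1],None,fx=5.5,fy=5.5,interpolation=cv2.INTER_CUBIC))
E
```

```text
long_column 0.9 [225.4, 274.7] 311 mean [0.429 0.179] mid [0.429 0.18 ] ang 95.1 L 0.18 W 0.017
long_column 0.22 [435.4, 272.0] 146 mean [ 0.423 -0.374] mid [ 0.423 -0.373] ang 77.0 L 0.131 W 0.019
short_column 0.65 [360.4, 276.8] 210 mean [ 0.423 -0.183] mid [ 0.423 -0.185] ang 70.8 L 0.134 W 0.017
open_spanner 0.64 [439.4, 273.8] 281 mean [ 0.421 -0.382] mid [ 0.423 -0.374] ang 77.5 L 0.143 W 0.028
open_spanner 0.3 [324.8, 199.0] 925 mean [ 0.626 -0.091] mid [ 0.626 -0.091] ang 174.1 L 0.155 W 0.044
rest_short 0.72 [415.6, 211.8] 890 mean [ 0.59  -0.335] mid [ 0.592 -0.335] ang 177.7 L 0.154 W 0.048
rest_syringe 0.69 [384.2, 204.9] 973 mean [ 0.612 -0.253] mid [ 0.612 -0.253] ang 179.7 L 0.174 W 0.045
rest_spanner 0.84 [325.0, 197.7] 901 mean [ 0.627 -0.092] mid [ 0.628 -0.092] ang 174.7 L 0.158 W 0.044
glass_flask 0.65 [463.4, 233.5] 554 mean [ 0.531 -0.459] mid [ 0.535 -0.464] ang 129.5 L 0.092 W 0.062
glass_cylinder 0.58 [156.6, 284.9] 357 mean [0.41  0.364] mid [0.411 0.367] ang 72.3 L 0.078 W 0.047
glass_cylinder 0.2 [365.7, 275.1] 221 mean [ 0.421 -0.188] mid [ 0.422 -0.187] ang 70.4 L 0.136 W 0.016
```

```bash
ls pics
```

```text
scene0.png
top0.png
z1.png
z2.png
```

View pics/z1.png

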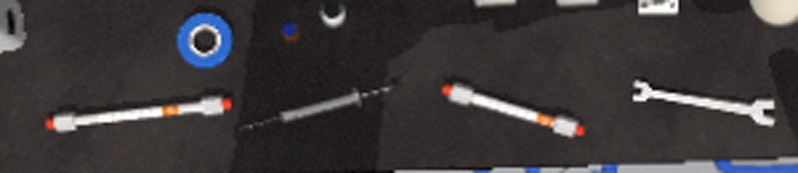

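View pics/z2.png

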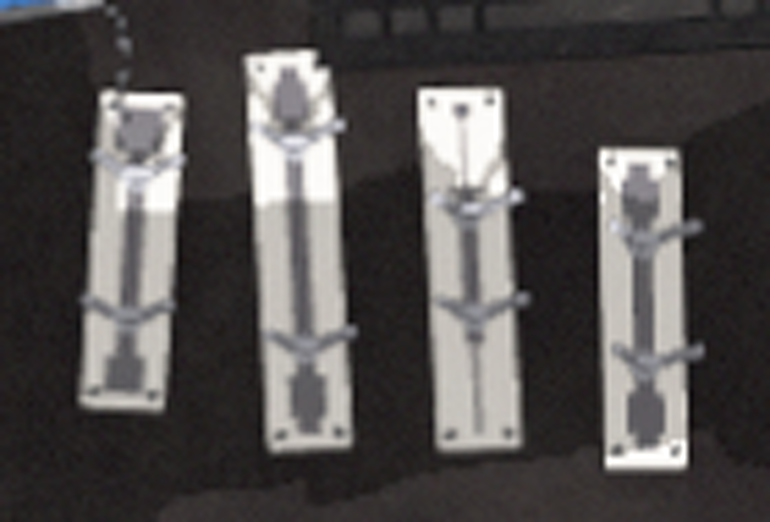

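```bash
cat > fit.py <<'E'
from h import *
from scipy.optimize import minimize
def box(x0,x1,y0,y1,z0,z1): return np.array([[x,y,z] for x in(x0,x1) for y in(y0,y1) for z in(z0,z1)])
def rest(L,f,):
    P=[box(-.02,.02,-L/2,L/2,0,.006)]
    for y in(-f,f):
        for s in(-1,1):
            P.append(np.r_[box(s*.009-.003,s*.009+.003,y-.003,y+.003,.019,.030)])
            P.append(np.r_[box(s*.009-.003,s*.009+.003,y-.003,y+.003,.029,.030),box(s*.019-.003,s*.019+.003,y-.003,y+.003,.046,.048)])
        P.append(box(-.009,.009,y-.003,y+.003,.016,.022))
    return P
def col(h,t): return [box(-.005,.005,-h,h,.003,.013)]+[np.r_[box(-.009,.009,s*t,s*(h-.016),.004,.011),box(-.005,.005,s*t,s*(h-.016),0,.015),box(-.004,.004,s*h,s*t,.004,.012)] for s in(-1,1)]
M=dict(long_column=col(.091,.063),short_column=col(.071,.043),
 injection_syringe=[box(-.0045,.0045,-.036,.038,.0005,.0095),box(-.009,.009,-.039,-.036,0,.010)],
 open_spanner=[box(-.005,.005,-.05,.05,0,.008),box(-.012,.012,-.071,-.05,0,.008),box(-.0095,.0095,.053,.071,0,.008)],
 rest_long=rest(.196,.05),rest_short=rest(.156,.03),rest_syringe=rest(.178,.025),rest_spanner=rest(.156,.035))
def place(P,q,z=0):
    c,s=np.cos(q[2]),np.sin(q[2]); R=np.array([[c,-s,0],[s,c,0],[0,0,1]])
    return P@R.T+[q[0],q[1],z]
SS=4
def render(p,parts,q,roi,z=0):
    x0,y0,x1,y1=roi; im=np.zeros(((y1-y0)*SS,(x1-x0)*SS),np.uint8)
    for P in parts:
        uv=(w2px(p,place(P,q,z))-[x0,y0]+.5)*SS-.5
        h=cv2.convexHull((uv*16).round().astype(np.int32)); cv2.fillConvexPoly(im,h,255,cv2.LINE_AA,4)
    return cv2.resize(im,(x1-x0,y1-y0),interpolation=cv2.INTER_AREA)/255.
def fit(p,name,q0,lo,hi,z=0,close=0):
    parts=M[name]; c=w2px(p,[[q0[0],q0[1],z]])[0]; r=55
    roi=[int(c[0]-r),int(c[1]-r),int(c[0]+r),int(c[1]+r)]
    g=p["frame"][roi[1]:roi[3],roi[0]:roi[2]].max(2).astype(float)
    if close: g=cv2.morphologyEx(g,cv2.MORPH_CLOSE,np.ones((close,close)))
    T=np.clip((g-lo)/(hi-lo),0,1)
    m0=render(p,parts,q0,roi,z); near=cv2.dilate(m0,np.ones((13,13)))
    T=cv2.GaussianBlur(T,(0,0),1)
    f=lambda q:(near*(cv2.GaussianBlur(render(p,parts,q,roi,z),(0,0),1)-T)**2).sum()
    best=None
    for da in (-.06,0,.06):
        s=np.array([q0]*4,float); s[:,2]+=da; s[1,0]+=.006; s[2,1]+=.006; s[3,2]+=.05
        o=minimize(f,q0,method="Nelder-Mead",options=dict(initial_simplex=s,xatol=1e-4,fatol=1e-3))
        if best is None or o.fun<best.fun: best=o
    return best.x,best.fun,roi,f(q0)
def overlay(p,res,roi,path,k=5):
    x0,y0,x1,y1=roi
    im=cv2.resize(p["frame"][y0:y1,x0:x1,::-1],None,fx=k,fy=k,interpolation=cv2.INTER_CUBIC)
    for n,q,z in res:
        for P in M[n]:
            uv=(w2px(p,place(P,q,z))-[x0,y0]+.5)*k-.5
            cv2.polylines(im,[cv2.convexHull(uv.round().astype(np.int32))],True,(0,255,0),1)
    cv2.imwrite(path,im)
E
python3 - <<'E'
from fit import *
p=pickle.load(open("top0.pkl","rb"))
r=np.radians
G=dict(long_column=(.429,.18,r(5)),short_column=(.423,-.185,r(-19)),injection_syringe=(.431,.01,r(15)),open_spanner=(.423,-.374,r(-12.5)+np.pi),
rest_spanner=(.628,-.092,r(84.7)),rest_long=(.625,-.17,r(95)),rest_syringe=(.612,-.253,r(90)),rest_short=(.592,-.335,r(88)))
s=px2w(p,[[289,273]],.005)[0]; G["injection_syringe"]=(s[0],s[1],r(15)+np.pi)
s=px2w(p,[[354,200]],.006)[0]; G["rest_long"]=(s[0],s[1],r(93))
res=[]
for n,q in G.items():
    lo,hi=(60,130) if n!="injection_syringe" else (55,120)
    x,f,roi,f0=fit(p,n,q,lo,hi,close=5 if n[:4]=="rest" else 3 if 'col' in n else 0)
    print(n,np.r_[x[:2].round(4),np.degrees(x[2]).round(1)],round(f0,1),round(f,1)); res.append((n,x,0))
pickle.dump({n:x for n,x,_ in res},open("poses.pkl","wb"))
overlay(p,res,(180,250,340,300),"pics/o1.png"); overlay(p,res,(320,250,480,300),"pics/o2.png"); overlay(p,res,(300,155,450,250),"pics/o3.png")
E
```

```text
long_column [0.4277 0.1812 5.    ] 11.6 3.0
short_column [  0.4215  -0.1854 -18.7   ] 8.9 1.1
injection_syringe [4.307e-01 2.000e-04 1.938e+02] 57.9 5.7
open_spanner [  0.4244  -0.3725 168.8   ] 39.5 30.7
rest_spanner [ 0.6275 -0.091  84.4   ] 11.8 7.0
rest_long [ 0.6256 -0.171  91.1   ] 28.5 8.9
rest_syringe [ 0.614  -0.2535 90.2   ] 8.6 1.9
rest_short [ 0.5918 -0.3359 88.1   ] 15.1 10.8
```

```bash
python3 -c "
import cv2,numpy as np
a=cv2.imread('pics/o1.png');b=cv2.imread('pics/o2.png');cv2.imwrite('pics/o12.png',np.r_[a,b])"
```

```text
(no output)
```

View pics/o12.png

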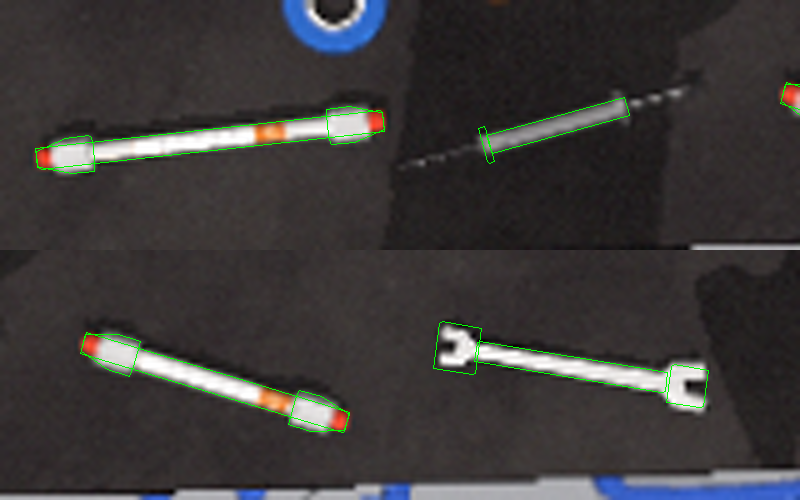

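View pics/o3.png

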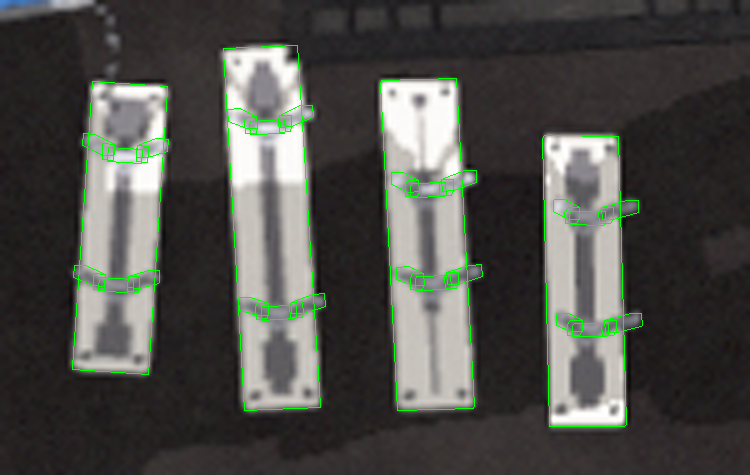

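Rests fit well. Syringe is reversed (flange at the right end); refit it and test the spanner both ways.

```bash
python3 - <<'E'
from fit import *
p=pickle.load(open("top0.pkl","rb")); D=pickle.load(open("poses.pkl","rb"))
r=np.radians
# spanner heads with jaw slots left out of the middle
def sp(): 
    P=[box(-.005,.005,-.05,.055,0,.008)]
    for y0,y1,w in((-.071,-.046,.012),(.051,.071,.0095)):
        a,b=(y0,y1)if y0<0 else (y1,y0)
        m=a+(b-a)*.55
        P+=[box(-w,w,m,b,0,.008)*[.8,1,1],box(-w,-w*.45,a,m,0,.008),box(w*.45,w,a,m,0,.008)]
    return P
M["open_spanner"]=sp(); res=[]
x=D["injection_syringe"]
for n,q in (("injection_syringe",(x[0],x[1]+.002,r(14))),("open_spanner",(.4244,-.3725,r(168.8))),("open_spanner",(.4244,-.3725,r(-11.2)))):
    x,f,roi,f0=fit(p,n,q,*((60,130) if n!="injection_syringe" else (55,120)))
    print(n,np.r_[x[:2].round(4),np.degrees(x[2]).round(1)],round(f0,1),round(f,1)); res.append((n,x,0))
D["injection_syringe"]=res[0][1]; pickle.dump(D,open("poses.pkl","wb"))
overlay(p,res[:1],(250,255,330,300),"pics/a.png",8); overlay(p,res[1:2],(400,255,470,290),"pics/b.png",8); overlay(p,res[2:],(400,255,470,290),"pics/c.png",8)
E
python3 -c "
import cv2,numpy as np
a,b,c=[cv2.imread(f'pics/{k}.png') for k in 'abc'];im=np.zeros((640,640*1+560-400,3),np.uint8)
im[:280,:560]=b;im[280:560,:560]=c;cv2.imwrite('pics/bc.png',im)"
```

```text
injection_syringe [4.303e-01 2.100e-03 1.330e+01] 6.1 5.6
open_spanner [  0.4248  -0.3709 168.8   ] 24.2 23.2
open_spanner [  0.4243  -0.3736 -11.1   ] 10.8 9.8
```

View pics/a.png

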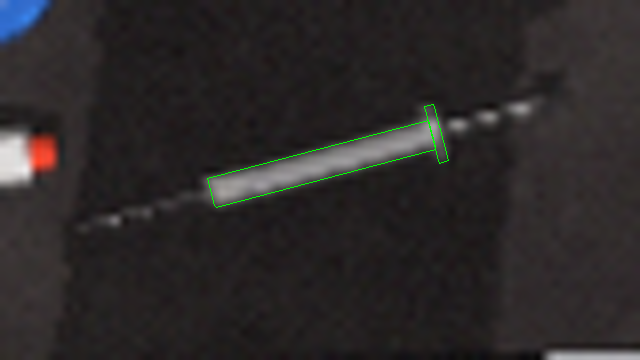

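View pics/bc.png

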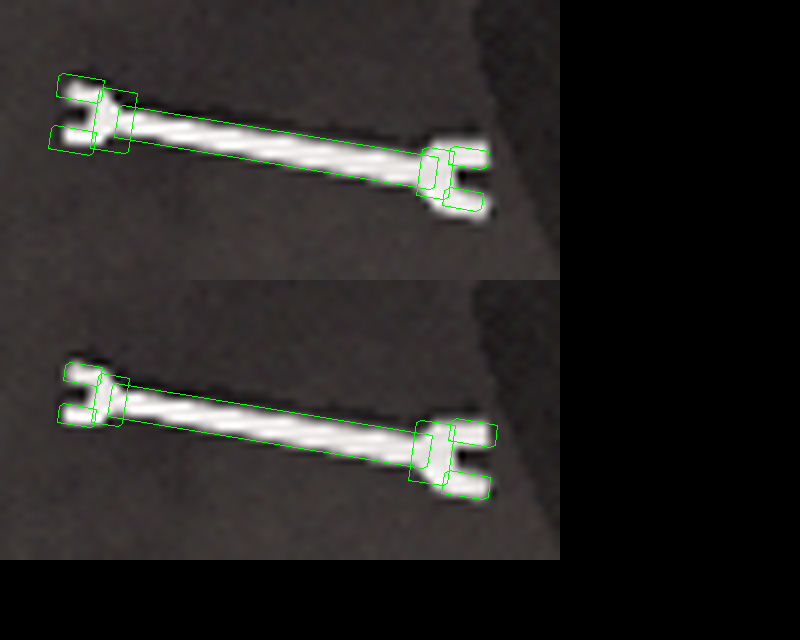

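```bash
cat > go.py <<'E'
import sys,numpy as np
from bench import get_obs
o=get_obs(); x,y,z=o["tool_pos"]; yaw=o["ee_rot"][2]
def go(X,Y,Z,YAW=None):
    d=np.array([X-x,Y-y]); c,s=np.cos(yaw),np.sin(yaw)
    tx=d@[c,s]*100; ty=d@[s,-c]*100; tz=(z-Z)*100
    tw=0 if YAW is None else ((np.degrees(yaw)-YAW+180)%360-180)
    print("t %.2f pos %s yaw %.2f w %.4f F %s j6 %.2f"%(o["time"],np.round([x,y,z],4),np.degrees(yaw),o["width"],np.round(o["wrist_force"],1),o["joint_positions"][5]))
    print("need tx %.2f ty %.2f tz %.2f cm, twist %.1f deg"%(tx,ty,tz,tw))
a=[float(v) for v in sys.argv[1:]]; go(*a)
E
python3 - <<'E'
from fit import *
p=pickle.load(open("top0.pkl","rb"))
print(px2w(p,[[195,229],[273,231],[462,233],[150,285]],0).round(3), (-p["R"].T@p["t"]).round(3))
for h in(.3,.35,.4): print(h,px2w(p,[[193,195],[274,200],[268,35]],h).round(3).tolist())
s=pickle.load(open("scene0.pkl","rb"))
# tower bottom front-right corner & top in scene
print(w2px(s,[[.55,.03,0],[.55,.2,0]]))
E
python3 go.py .428 .181 .15 95
```

```text
[[ 0.56   0.253  0.   ]
 [ 0.548  0.045  0.   ]
 [ 0.528 -0.455  0.   ]
 [ 0.413  0.374  0.   ]] [ 0.273 -0.07   1.55 ]
0.3 [[0.58, 0.196, 0.3], [0.563, 0.02, 0.3], [0.953, 0.028, 0.3]]
0.35 [[0.567, 0.185, 0.35], [0.551, 0.016, 0.35], [0.926, 0.024, 0.35]]
0.4 [[0.555, 0.174, 0.4], [0.539, 0.012, 0.4], [0.899, 0.02, 0.4]]
[[285.31060568 255.66953788]
 [225.8807843  270.4270813 ]]
t 0.65 pos [ 0.1708 -0.5228  0.2165] yaw 18.09 w 0.0939 F [0.4 0.6 0.4] j6 -0.10
need tx 46.31 ty -58.91 tz 6.65 cm, twist -76.9 deg
```

```bash
python3 -m crank '[{"tx":2.9,"ty":-3.7},{"tx":2.9,"ty":-3.7},{"tx":2.9,"ty":-3.7},{"tx":2.9,"ty":-3.7},{"tx":2.9,"ty":-3.7},{"tx":2.9,"ty":-3.7},{"tx":2.9,"ty":-3.7},{"tx":2.9,"ty":-3.7},{"tx":2.9,"ty":-3.7},{"tx":2.9,"ty":-3.7},{"tx":2.9,"ty":-3.7},{"tx":2.9,"ty":-3.7}]'; python3 go.py .428 .181 .10 95
```

```text
t 0.65 pos [ 0.1708 -0.5228  0.2165] yaw 18.09 w 0.0939 F [0.4 0.6 0.4] j6 -0.10
need tx 46.31 ty -58.91 tz 11.65 cm, twist -76.9 deginvalid input at $[0]: expected keys tx, ty, tz, twist, grip
```

```bash
python3 -m crank '[{"tx":2.9,"ty":-3.7,"tz":0,"twist":0,"grip":1},{"tx":2.9,"ty":-3.7,"tz":0,"twist":0,"grip":1},{"tx":2.9,"ty":-3.7,"tz":0,"twist":0,"grip":1},{"tx":2.9,"ty":-3.7,"tz":0,"twist":0,"grip":1},{"tx":2.9,"ty":-3.7,"tz":0,"twist":0,"grip":1},{"tx":2.9,"ty":-3.7,"tz":0,"twist":0,"grip":1},{"tx":2.9,"ty":-3.7,"tz":0,"twist":0,"grip":1},{"tx":2.9,"ty":-3.7,"tz":0,"twist":0,"grip":1},{"tx":2.9,"ty":-3.7,"tz":0,"twist":0,"grip":1},{"tx":2.9,"ty":-3.7,"tz":0,"twist":0,"grip":1},{"tx":2.9,"ty":-3.7,"tz":0,"twist":0,"grip":1},{"tx":2.9,"ty":-3.7,"tz":0,"twist":0,"grip":1}]'; python3 go.py .428 .181 .10 95
```

```text
time: 2.15
tool_pos: [0.364, 0.0088, 0.2168]
ee_rot: [3.141, -0.001, 0.316]
wrist_force: [0.7, -0.2, 0.5]
width: 0.0937
t 2.15 pos [0.364  0.0088 0.2168] yaw 18.10 w 0.0937 F [ 0.7 -0.2  0.5] j6 1.12
need tx 11.43 ty -14.38 tz 11.68 cm, twist -76.9 deg
```

```bash
python3 -m crank '[{"tx":2.86,"ty":-3.6,"tz":1.5,"twist":0,"grip":1},{"tx":2.86,"ty":-3.6,"tz":1.5,"twist":0,"grip":1},{"tx":2.86,"ty":-3.6,"tz":1.5,"twist":0,"grip":1},{"tx":2.85,"ty":-3.58,"tz":1.5,"twist":0,"grip":1},{"tx":0,"ty":0,"tz":0,"twist":-9.6,"grip":1},{"tx":0,"ty":0,"tz":0,"twist":-9.6,"grip":1},{"tx":0,"ty":0,"tz":0,"twist":-9.6,"grip":1},{"tx":0,"ty":0,"tz":0,"twist":-9.6,"grip":1},{"tx":0,"ty":0,"tz":0,"twist":-9.6,"grip":1},{"tx":0,"ty":0,"tz":0,"twist":-9.6,"grip":1},{"tx":0,"ty":0,"tz":0,"twist":-9.6,"grip":1},{"tx":0,"ty":0,"tz":0,"twist":-9.7,"grip":1}]'; python3 go.py .428 .181 .013 95
```

```text
time: 3.65
tool_pos: [0.4277, 0.1795, 0.1566]
ee_rot: [3.141, 0.0, 1.664]
wrist_force: [-0.4, 0.8, 0.1]
width: 0.0939
t 3.65 pos [0.4277 0.1795 0.1566] yaw 95.31 w 0.0939 F [-0.4  0.8  0.1] j6 0.18
need tx 0.15 ty 0.04 tz 14.36 cm, twist 0.3 deg
```

```bash
python3 - <<'E'
from fit import *
from bench import cams
p=cams.snapshot("top"); cv2.imwrite("pics/t1.png",cv2.resize(p["frame"][220:310,140:300,::-1],None,fx=5,fy=5,interpolation=cv2.INTER_CUBIC))
E
```

```text
(no output)
```

View pics/t1.png

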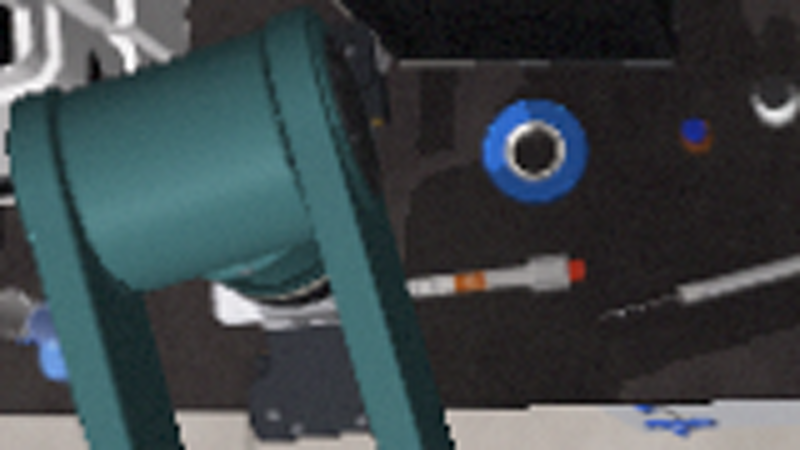

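The wrist hides the grasp from above; the tool readings agree with the fitted pose, so descend.

```bash
python3 -m crank '[{"tx":0.15,"ty":0.04,"tz":4,"twist":0.3,"grip":1},{"tx":0,"ty":0,"tz":4,"twist":0,"grip":1},{"tx":0,"ty":0,"tz":3,"twist":0,"grip":1},{"tx":0,"ty":0,"tz":2,"twist":0,"grip":1},{"tx":0,"ty":0,"tz":1,"twist":0,"grip":1},{"tx":0,"ty":0,"tz":0.3,"twist":0,"grip":1},{"tx":0,"ty":0,"tz":0,"twist":0,"grip":1}]'; python3 go.py .428 .181 .013 95
```

```text
time: 4.58
tool_pos: [0.4286, 0.1812, 0.0142]
ee_rot: [3.14, -0.0, 1.652]
wrist_force: [-0.3, 0.5, 0.2]
width: 0.0941
t 4.58 pos [0.4286 0.1812 0.0142] yaw 94.67 w 0.0941 F [-0.3  0.5  0.2] j6 0.20
need tx -0.02 ty -0.06 tz 0.12 cm, twist -0.3 deg
```

Close, let it settle, then lift.

```bash
python3 -m crank '[{"tx":0,"ty":0,"tz":0.1,"twist":0,"grip":1},{"tx":0,"ty":0,"tz":0,"twist":0,"grip":0},{"tx":0,"ty":0,"tz":0,"twist":0,"grip":0},{"tx":0,"ty":0,"tz":0,"twist":0,"grip":0},{"tx":0,"ty":0,"tz":0,"twist":0,"grip":0},{"tx":0,"ty":0,"tz":0,"twist":0,"grip":0},{"tx":0,"ty":0,"tz":0,"twist":0,"grip":0},{"tx":0,"ty":0,"tz":0,"twist":0,"grip":0}]'; python3 go.py .428 .181 .013 95
```

```text
time: 5.58
tool_pos: [0.428, 0.181, 0.0124]
ee_rot: [-3.142, 0.0, 1.653]
wrist_force: [0.1, -0.4, -0.1]
width: 0.0273
t 5.58 pos [0.428  0.181  0.0124] yaw 94.69 w 0.0273 F [ 0.1 -0.4 -0.1] j6 0.20
need tx 0.00 ty 0.00 tz -0.06 cm, twist -0.3 deg
```

```bash
python3 -m crank '[{"tx":0,"ty":0,"tz":0,"twist":0,"grip":0},{"tx":0,"ty":0,"tz":0,"twist":0,"grip":0},{"tx":0,"ty":0,"tz":0,"twist":0,"grip":0},{"tx":0,"ty":0,"tz":0,"twist":0,"grip":0}]'; python3 go.py .428 .181 .013 95
```

```text
time: 6.08
tool_pos: [0.4282, 0.181, 0.0125]
ee_rot: [3.141, 0.0, 1.653]
wrist_force: [1.5, 0.2, -0.0]
width: 0.0088
t 6.08 pos [0.4282 0.181  0.0125] yaw 94.70 w 0.0088 F [ 1.5  0.2 -0. ] j6 0.20
need tx -0.00 ty -0.02 tz -0.05 cm, twist -0.3 deg
```

```bash
python3 -m crank '[{"tx":0,"ty":0,"tz":-1,"twist":0,"grip":0},{"tx":0,"ty":0,"tz":-3,"twist":0,"grip":0},{"tx":0,"ty":0,"tz":-4,"twist":0,"grip":0},{"tx":0,"ty":0,"tz":-4,"twist":0,"grip":0},{"tx":-4,"ty":0,"tz":0,"twist":0,"grip":0},{"tx":-5,"ty":0,"tz":0,"twist":0,"grip":0},{"tx":-5,"ty":0,"tz":0,"twist":0,"grip":0},{"tx":-5,"ty":0,"tz":0,"twist":0,"grip":0},{"tx":-5,"ty":0,"tz":0,"twist":0,"grip":0},{"tx":-5,"ty":0,"tz":0,"twist":0,"grip":0},{"tx":-5,"ty":0,"tz":0,"twist":0,"grip":0},{"tx":-1,"ty":0,"tz":0,"twist":0,"grip":0}]'; python3 go.py .6256 -.171 .1315 1.1
python3 - <<'E'
from fit import *
from bench import cams
p=cams.snapshot("top"); cv2.imwrite("pics/t2.png",cv2.resize(p["frame"][150:310,260:460,::-1],None,fx=3.5,fy=3.5,interpolation=cv2.INTER_CUBIC))
E
```

```text
time: 7.58
tool_pos: [0.4562, -0.1702, 0.1326]
ee_rot: [-3.141, 0.0, 1.649]
wrist_force: [0.2, 1.1, -1.4]
width: 0.0086
t 7.58 pos [ 0.4562 -0.1702  0.1326] yaw 94.47 w 0.0086 F [ 0.2  1.1 -1.4] j6 -0.55
need tx -1.39 ty 16.88 tz 0.11 cm, twist 93.4 deg
```

View pics/t2.png

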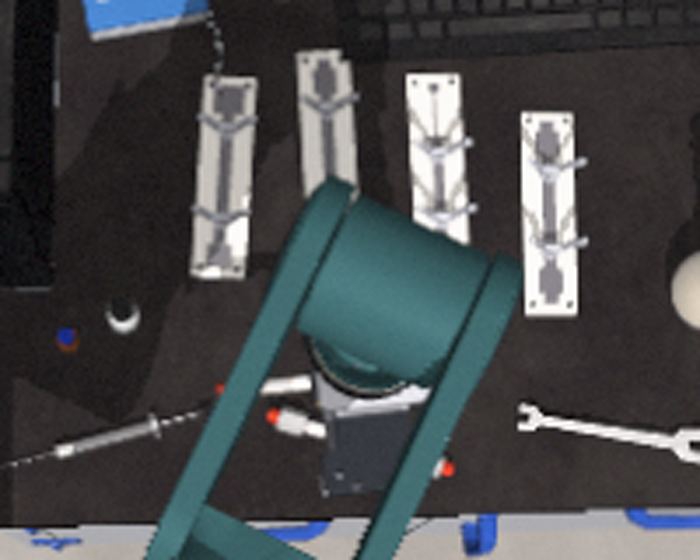

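```bash
python3 -m crank '[{"tx":-0.5,"ty":5.5,"tz":0,"twist":0,"grip":0},{"tx":-0.5,"ty":5.5,"tz":0,"twist":0,"grip":0},{"tx":-0.4,"ty":5.88,"tz":0,"twist":0,"grip":0},{"tx":0,"ty":0,"tz":0,"twist":10.4,"grip":0},{"tx":0,"ty":0,"tz":0,"twist":10.4,"grip":0},{"tx":0,"ty":0,"tz":0,"twist":10.4,"grip":0},{"tx":0,"ty":0,"tz":0,"twist":10.4,"grip":0},{"tx":0,"ty":0,"tz":0,"twist":10.4,"grip":0},{"tx":0,"ty":0,"tz":0,"twist":10.4,"grip":0},{"tx":0,"ty":0,"tz":0,"twist":10.4,"grip":0},{"tx":0,"ty":0,"tz":0,"twist":10.4,"grip":0},{"tx":0,"ty":0,"tz":0,"twist":10.2,"grip":0}]'; python3 go.py .6256 -.171 .0700 1.1
```

```text
time: 9.12
tool_pos: [0.6258, -0.1657, 0.1325]
ee_rot: [-3.14, 0.001, 0.019]
wrist_force: [-0.1, -0.5, -1.6]
width: 0.009
t 9.12 pos [ 0.6258 -0.1657  0.1325] yaw 1.07 w 0.0090 F [-0.1 -0.5 -1.6] j6 1.21
need tx -0.03 ty 0.53 tz 6.25 cm, twist -0.0 deg
```

```bash
python3 -m crank '[{"tx":0,"ty":0,"tz":0,"twist":0,"grip":0},{"tx":0,"ty":0,"tz":0,"twist":0,"grip":0}]'; python3 go.py .6256 -.171 .0700 1.1;python3 - <<'E'
from fit import *
from bench import cams
p=cams.snapshot("top"); cv2.imwrite("pics/t3.png",cv2.resize(p["frame"][120:290,260:460,::-1],None,fx=3.5,fy=3.5,interpolation=cv2.INTER_CUBIC))
p=cams.snapshot("scene"); cv2.imwrite("pics/s3.png",cv2.resize(p["frame"][120:300,240:460,::-1],None,fx=3.5,fy=3.5,interpolation=cv2.INTER_CUBIC))
E
```

```text
time: 9.38
tool_pos: [0.6259, -0.1668, 0.1325]
ee_rot: [-3.141, 0.0, 0.026]
wrist_force: [-0.5, 0.6, -1.9]
width: 0.0089
t 9.38 pos [ 0.6259 -0.1668  0.1325] yaw 1.50 w 0.0089 F [-0.5  0.6 -1.9] j6 1.20
need tx -0.05 ty 0.42 tz 6.25 cm, twist 0.4 deg
```

View pics/t3.png

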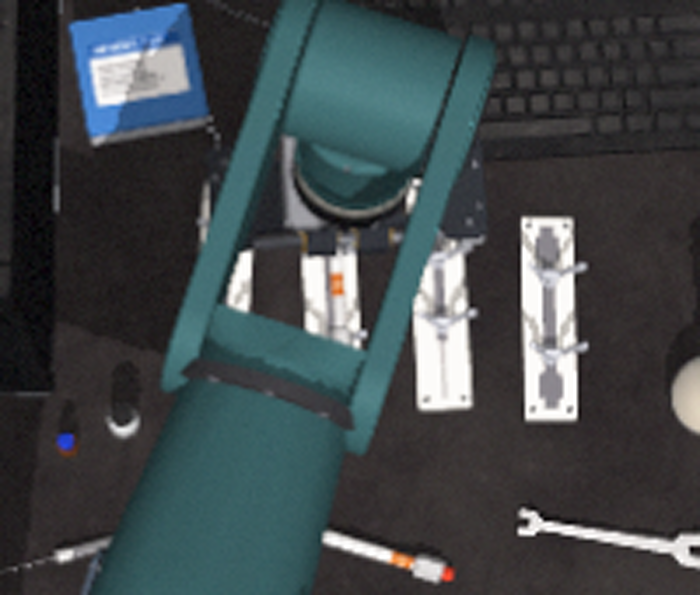

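View pics/s3.png

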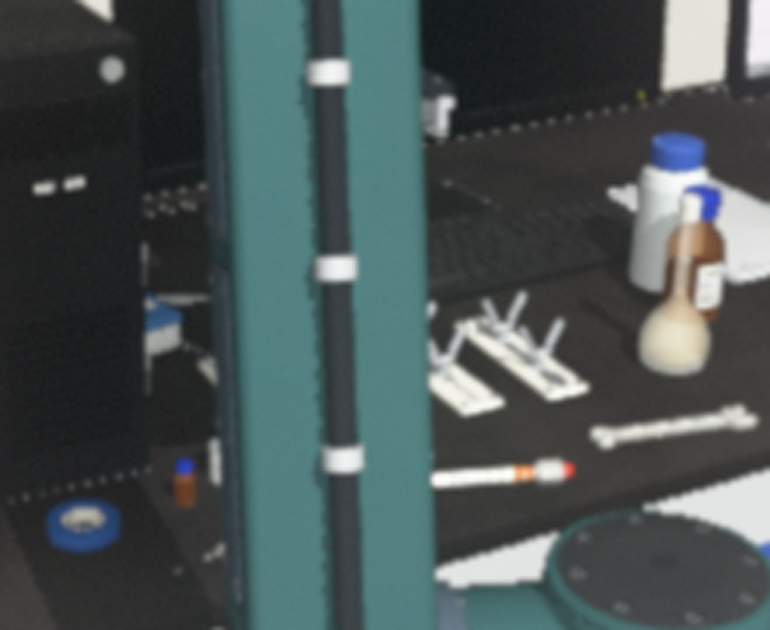

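```bash
python3 -m crank '[{"tx":-0.05,"ty":0.42,"tz":2,"twist":0.4,"grip":0},{"tx":0,"ty":0,"tz":2.2,"twist":0,"grip":0},{"tx":0,"ty":0,"tz":2,"twist":0,"grip":0},{"tx":0,"ty":0,"tz":0,"twist":0,"grip":0},{"tx":0,"ty":0,"tz":0,"twist":0,"grip":0}]'; python3 go.py .6256 -.171 .0315 1.1
```

```text
time: 10.1
tool_pos: [0.6259, -0.1724, 0.0707]
ee_rot: [3.141, -0.001, 0.016]
wrist_force: [0.1, 0.6, -0.7]
width: 0.0088
t 10.10 pos [ 0.6259 -0.1724  0.0707] yaw 0.90 w 0.0088 F [ 0.1  0.6 -0.7] j6 1.20
need tx -0.03 ty -0.14 tz 3.92 cm, twist -0.2 deg
```

```bash
python3 -m crank '[{"tx":-0.03,"ty":-0.14,"tz":1,"twist":-0.2,"grip":0},{"tx":0,"ty":0,"tz":1,"twist":0,"grip":0},{"tx":0,"ty":0,"tz":1,"twist":0,"grip":0},{"tx":0,"ty":0,"tz":0.5,"twist":0,"grip":0},{"tx":0,"ty":0,"tz":0,"twist":0,"grip":0},{"tx":0,"ty":0,"tz":0,"twist":0,"grip":0}]'; python3 go.py .6256 -.171 .0315 1.1
```

```text
time: 10.85
tool_pos: [0.6255, -0.1709, 0.0358]
ee_rot: [3.141, -0.001, 0.019]
wrist_force: [-0.5, 0.6, -1.8]
width: 0.0088
t 10.85 pos [ 0.6255 -0.1709  0.0358] yaw 1.09 w 0.0088 F [-0.5  0.6 -1.8] j6 1.20
need tx 0.01 ty 0.01 tz 0.43 cm, twist -0.0 deg
```

```bash
python3 -m crank '[{"tx":0,"ty":0,"tz":0.3,"twist":0,"grip":0},{"tx":0,"ty":0,"tz":0.1,"twist":0,"grip":0},{"tx":0,"ty":0,"tz":0,"twist":0,"grip":0},{"tx":0,"ty":0,"tz":0,"twist":0,"grip":0}]'; python3 go.py .6256 -.171 .0315 1.1
```

```text
time: 11.35
tool_pos: [0.6254, -0.1709, 0.0317]
ee_rot: [3.141, -0.0, 0.019]
wrist_force: [0.3, -0.0, -0.8]
width: 0.0084
t 11.35 pos [ 0.6254 -0.1709  0.0317] yaw 1.09 w 0.0084 F [ 0.3 -0.  -0.8] j6 1.20
need tx 0.02 ty 0.01 tz 0.02 cm, twist -0.0 deg
```

```bash
python3 -m crank '[{"tx":0,"ty":0,"tz":0.05,"twist":0,"grip":0},{"tx":0,"ty":0,"tz":0,"twist":0,"grip":0.3},{"tx":0,"ty":0,"tz":0,"twist":0,"grip":0.3},{"tx":0,"ty":0,"tz":0,"twist":0,"grip":0.3},{"tx":0,"ty":0,"tz":0,"twist":0,"grip":0.3},{"tx":0,"ty":0,"tz":-1,"twist":0,"grip":0.3},{"tx":0,"ty":0,"tz":-3,"twist":0,"grip":0.3},{"tx":0,"ty":0,"tz":-5,"twist":0,"grip":0.3},{"tx":0,"ty":0,"tz":-3,"twist":0,"grip":0.3}]'; python3 go.py .4215 -.1854 .1 71.3
```

```text
time: 12.48
tool_pos: [0.6263, -0.1712, 0.1551]
ee_rot: [3.14, -0.005, 0.019]
wrist_force: [1.1, -0.3, 0.4]
width: 0.0277
t 12.47 pos [ 0.6263 -0.1712  0.1551] yaw 1.10 w 0.0277 F [ 1.1 -0.3  0.4] j6 1.20
need tx -20.51 ty 1.03 tz 5.51 cm, twist -70.2 deg
```

Back off to the short column, turning −70° on the way.

```bash
python3 -m crank '[{"tx":-5,"ty":0.26,"tz":0,"twist":0,"grip":0.9},{"tx":-5.2,"ty":0.26,"tz":0,"twist":0,"grip":0.9},{"tx":-5.2,"ty":0.26,"tz":0,"twist":0,"grip":0.9},{"tx":-5.1,"ty":0.25,"tz":0,"twist":0,"grip":0.9},{"tx":0,"ty":0,"tz":0,"twist":-10,"grip":0.9},{"tx":0,"ty":0,"tz":0,"twist":-10,"grip":0.9},{"tx":0,"ty":0,"tz":0,"twist":-10,"grip":0.9},{"tx":0,"ty":0,"tz":0,"twist":-10,"grip":0.9},{"tx":0,"ty":0,"tz":0,"twist":-10,"grip":0.9},{"tx":0,"ty":0,"tz":2,"twist":-10,"grip":0.9},{"tx":0,"ty":0,"tz":2,"twist":-10.2,"grip":0.9},{"tx":0,"ty":0,"tz":0,"twist":0,"grip":0.9}]'; python3 go.py .4215 -.1854 .0125 71.3
python3 - <<'E'
from fit import *
from bench import cams
p=cams.snapshot("top"); pickle.dump(p,open("top1.pkl","wb"))
D=pickle.load(open("poses.pkl","rb"))
overlay(p,[("long_column",D["rest_long"],.019)],(280,140,440,260),"pics/t4.png")
E
```

```text
time: 13.98
tool_pos: [0.4196, -0.1844, 0.1102]
ee_rot: [-3.139, -0.0, 1.242]
wrist_force: [0.0, 0.1, 0.9]
width: 0.0845
t 13.97 pos [ 0.4196 -0.1844  0.1102] yaw 71.17 w 0.0845 F [0.  0.1 0.9] j6 -0.21
need tx -0.03 ty 0.21 tz 9.77 cm, twist -0.1 deg
```

View pics/t4.png

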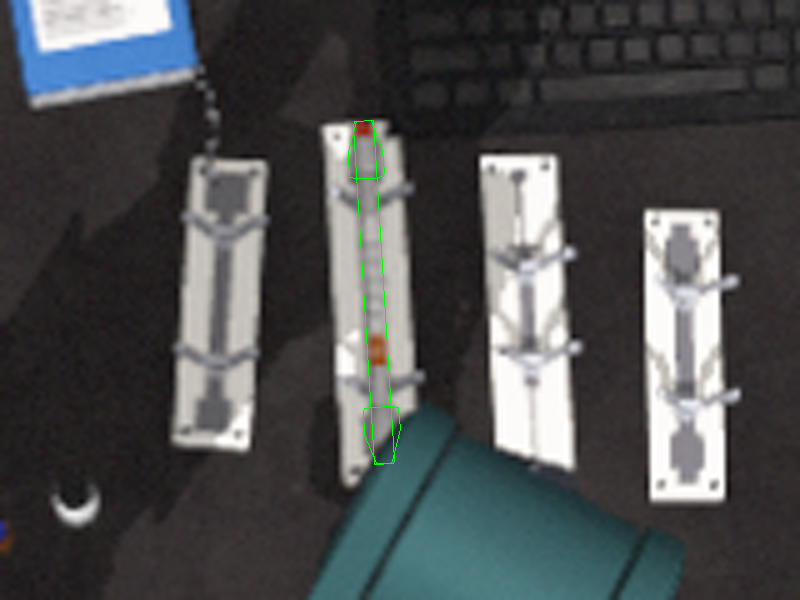

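Long column lies exactly along the predicted seated outline (visible top end at (362,128)). Next, descend on the short column.

```bash
python3 -m crank '[{"tx":-0.03,"ty":0.21,"tz":4,"twist":-0.1,"grip":0.9},{"tx":0,"ty":0,"tz":3.5,"twist":0,"grip":0.9},{"tx":0,"ty":0,"tz":1.5,"twist":0,"grip":0.9},{"tx":0,"ty":0,"tz":0.6,"twist":0,"grip":0.9},{"tx":0,"ty":0,"tz":0,"twist":0,"grip":0.9},{"tx":0,"ty":0,"tz":0,"twist":0,"grip":0.9}]'; python3 go.py .4215 -.1854 .0125 71.3
```

```text
time: 14.78
tool_pos: [0.4234, -0.1866, 0.0164]
ee_rot: [3.139, 0.001, 1.246]
wrist_force: [-0.3, 0.4, -0.6]
width: 0.0845
t 14.78 pos [ 0.4234 -0.1866  0.0164] yaw 71.38 w 0.0845 F [-0.3  0.4 -0.6] j6 -0.21
need tx 0.05 ty -0.22 tz 0.39 cm, twist 0.1 deg
```

```bash
python3 -m crank '[{"tx":0.05,"ty":-0.18,"tz":0.3,"twist":0,"grip":0.9},{"tx":0,"ty":0,"tz":0,"twist":0,"grip":0.9},{"tx":0,"ty":0,"tz":0,"twist":0,"grip":0.9}]'; python3 go.py .4215 -.1854 .0125 71.3
```

```text
time: 15.15
tool_pos: [0.4208, -0.1849, 0.0121]
ee_rot: [3.141, 0.0, 1.246]
wrist_force: [-0.2, 0.8, 0.8]
width: 0.0844
t 15.15 pos [ 0.4208 -0.1849  0.0121] yaw 71.39 w 0.0844 F [-0.2  0.8  0.8] j6 -0.21
need tx -0.03 ty 0.08 tz -0.04 cm, twist 0.1 deg
```

```bash
python3 -m crank '[{"tx":0,"ty":0.05,"tz":0,"twist":0,"grip":0},{"tx":0,"ty":0,"tz":0,"twist":0,"grip":0},{"tx":0,"ty":0,"tz":0,"twist":0,"grip":0},{"tx":0,"ty":0,"tz":0,"twist":0,"grip":0},{"tx":0,"ty":0,"tz":0,"twist":0,"grip":0},{"tx":0,"ty":0,"tz":0,"twist":0,"grip":0},{"tx":0,"ty":0,"tz":0,"twist":0,"grip":0},{"tx":0,"ty":0,"tz":0,"twist":0,"grip":0},{"tx":0,"ty":0,"tz":0,"twist":0,"grip":0},{"tx":0,"ty":0,"tz":0,"twist":0,"grip":0},{"tx":0,"ty":0,"tz":0,"twist":0,"grip":0}]'; python3 go.py .4215 -.1854 .0125 71.3
```

```text
time: 16.52
tool_pos: [0.4215, -0.1851, 0.0121]
ee_rot: [3.141, 0.0, 1.246]
wrist_force: [0.4, 0.7, -0.4]
width: 0.0092
t 16.52 pos [ 0.4215 -0.1851  0.0121] yaw 71.39 w 0.0092 F [ 0.4  0.7 -0.4] j6 -0.21
need tx -0.02 ty 0.01 tz -0.04 cm, twist 0.1 deg
```

```bash
python3 -m crank '[{"tx":0,"ty":0,"tz":-1,"twist":0,"grip":0},{"tx":0,"ty":0,"tz":-4,"twist":0,"grip":0},{"tx":0,"ty":0,"tz":-5,"twist":0,"grip":0},{"tx":0,"ty":0,"tz":-5,"twist":0,"grip":0},{"tx":0,"ty":0,"tz":-3,"twist":0,"grip":0},{"tx":-1.8,"ty":4.2,"tz":0,"twist":0,"grip":0},{"tx":-1.8,"ty":4.2,"tz":0,"twist":0,"grip":0},{"tx":-1.8,"ty":4.2,"tz":0,"twist":0,"grip":0},{"tx":-1.8,"ty":4.2,"tz":0,"twist":0,"grip":0},{"tx":-1.7,"ty":4.1,"tz":0,"twist":0,"grip":0},{"tx":0,"ty":0,"tz":0,"twist":10.4,"grip":0},{"tx":0,"ty":0,"tz":0,"twist":10.4,"grip":0}]'; python3 go.py .5918 -.3359 .1 -1.9
```

```text
time: 18.02
tool_pos: [0.591, -0.3363, 0.1908]
ee_rot: [-3.139, 0.0, 0.877]
wrist_force: [-0.3, 1.9, -0.9]
width: 0.0088
t 18.02 pos [ 0.591  -0.3363  0.1908] yaw 50.23 w 0.0088 F [-0.3  1.9 -0.9] j6 0.09
need tx 0.09 ty 0.04 tz 9.08 cm, twist 52.1 deg
```

```bash
python3 -m crank '[{"tx":0,"ty":0,"tz":0,"twist":10.4,"grip":0},{"tx":0,"ty":0,"tz":0,"twist":10.4,"grip":0},{"tx":0,"ty":0,"tz":0,"twist":10.4,"grip":0},{"tx":0,"ty":0,"tz":0,"twist":10.4,"grip":0},{"tx":0,"ty":0,"tz":0,"twist":10.4,"grip":0},{"tx":0,"ty":0,"tz":0,"twist":0,"grip":0},{"tx":0,"ty":0,"tz":0,"twist":0,"grip":0}]'; python3 go.py .5918 -.3359 .07 -1.9
```

```text
time: 18.9
tool_pos: [0.5909, -0.336, 0.192]
ee_rot: [-3.141, 0.0, -0.022]
wrist_force: [0.2, 0.7, -1.0]
width: 0.0089
t 18.90 pos [ 0.5909 -0.336   0.192 ] yaw -1.26 w 0.0089 F [ 0.2  0.7 -1. ] j6 0.99
need tx 0.09 ty -0.01 tz 12.20 cm, twist 0.6 deg
```

```bash
python3 -m crank '[{"tx":0.06,"ty":0,"tz":4,"twist":0.6,"grip":0},{"tx":0,"ty":0,"tz":4,"twist":0,"grip":0},{"tx":0,"ty":0,"tz":3,"twist":0,"grip":0},{"tx":0,"ty":0,"tz":1,"twist":0,"grip":0},{"tx":0,"ty":0,"tz":0,"twist":0,"grip":0},{"tx":0,"ty":0,"tz":0,"twist":0,"grip":0},{"tx":0,"ty":0,"tz":0,"twist":0,"grip":0}]'; python3 go.py .5918 -.3359 .0312 -1.9
```

```text
time: 19.77
tool_pos: [0.5925, -0.3367, 0.0741]
ee_rot: [3.14, -0.003, -0.035]
wrist_force: [-0.2, 0.1, -1.6]
width: 0.0087
t 19.77 pos [ 0.5925 -0.3367  0.0741] yaw -1.99 w 0.0087 F [-0.2  0.1 -1.6] j6 1.01
need tx -0.08 ty -0.08 tz 4.29 cm, twist -0.1 deg
```

```bash
python3 -m crank '[{"tx":-0.05,"ty":-0.06,"tz":1,"twist":0,"grip":0},{"tx":0,"ty":0,"tz":1,"twist":0,"grip":0},{"tx":0,"ty":0,"tz":1,"twist":0,"grip":0},{"tx":0,"ty":0,"tz":0.8,"twist":0,"grip":0},{"tx":0,"ty":0,"tz":0,"twist":0,"grip":0},{"tx":0,"ty":0,"tz":0,"twist":0,"grip":0}]'; python3 go.py .5918 -.3359 .0312 -1.9
```

```text
time: 20.52
tool_pos: [0.5913, -0.3356, 0.0342]
ee_rot: [3.141, -0.0, -0.035]
wrist_force: [0.4, 0.4, -0.4]
width: 0.0091
t 20.52 pos [ 0.5913 -0.3356  0.0342] yaw -2.00 w 0.0091 F [ 0.4  0.4 -0.4] j6 1.01
need tx 0.05 ty 0.03 tz 0.30 cm, twist -0.1 deg
```

```bash
python3 -m crank '[{"tx":0.03,"ty":0.02,"tz":0.2,"twist":0,"grip":0},{"tx":0,"ty":0,"tz":0.1,"twist":0,"grip":0},{"tx":0,"ty":0,"tz":0,"twist":0,"grip":0},{"tx":0,"ty":0,"tz":0,"twist":0,"grip":0.3},{"tx":0,"ty":0,"tz":0,"twist":0,"grip":0.3},{"tx":0,"ty":0,"tz":0,"twist":0,"grip":0.3},{"tx":0,"ty":0,"tz":0,"twist":0,"grip":0.3},{"tx":0,"ty":0,"tz":-1,"twist":0,"grip":0.3},{"tx":0,"ty":0,"tz":-4,"twist":0,"grip":0.3},{"tx":0,"ty":0,"tz":-5,"twist":0,"grip":0.3},{"tx":0,"ty":0,"tz":-4,"twist":0,"grip":0.3}]'; python3 go.py .4303 .0021 .1 103.3
```

```text
time: 21.9
tool_pos: [0.5918, -0.336, 0.1744]
ee_rot: [3.14, -0.003, -0.035]
wrist_force: [0.2, -0.6, 0.5]
width: 0.0282
t 21.90 pos [ 0.5918 -0.336   0.1744] yaw -2.01 w 0.0282 F [ 0.2 -0.6  0.5] j6 1.01
need tx -17.33 ty -33.22 tz 7.44 cm, twist -105.3 deg
```

```bash
python3 -m crank '[{"tx":-2.1,"ty":-4.1,"tz":0,"twist":0,"grip":0.9},{"tx":-2.2,"ty":-4.1,"tz":0,"twist":0,"grip":0.9},{"tx":-2.2,"ty":-4.2,"tz":0,"twist":0,"grip":0.9},{"tx":-2.2,"ty":-4.2,"tz":0,"twist":0,"grip":0.9},{"tx":-2.2,"ty":-4.2,"tz":0,"twist":0,"grip":0.9},{"tx":-2.2,"ty":-4.2,"tz":0,"twist":0,"grip":0.9},{"tx":-2.2,"ty":-4.2,"tz":0,"twist":0,"grip":0.9},{"tx":-2.0,"ty":-4.0,"tz":0,"twist":0,"grip":0.9},{"tx":0,"ty":0,"tz":0,"twist":-10.5,"grip":0.9},{"tx":0,"ty":0,"tz":0,"twist":-10.5,"grip":0.9},{"tx":0,"ty":0,"tz":0,"twist":-10.5,"grip":0.9},{"tx":0,"ty":0,"tz":0,"twist":-10.5,"grip":0.9}]'
python3 -m crank '[{"tx":0,"ty":0,"tz":1,"twist":-10.5,"grip":0.9},{"tx":0,"ty":0,"tz":1,"twist":-10.5,"grip":0.9},{"tx":0,"ty":0,"tz":1,"twist":-10.5,"grip":0.9},{"tx":0,"ty":0,"tz":1,"twist":-10.5,"grip":0.9},{"tx":0,"ty":0,"tz":1,"twist":-10.5,"grip":0.9},{"tx":0,"ty":0,"tz":1,"twist":-10.5,"grip":0.9},{"tx":0,"ty":0,"tz":0,"twist":0,"grip":0.9},{"tx":0,"ty":0,"tz":0,"twist":0,"grip":0.9}]'; python3 go.py .4303 .0021 .0125 103.3
python3 - <<'E'
from fit import *
from bench import cams
p=cams.snapshot("top"); pickle.dump(p,open("top2.pkl","wb"))
D=pickle.load(open("poses.pkl","rb"))
for n,rn in(("long_column","rest_long"),("short_column","rest_short")):
    x,f,roi,f0=fit(p,n,D[rn],90,170,z=.019); print(n,x.round(4),f,f0,D[rn].round(4))
overlay(p,[("long_column",D["rest_long"],.019),("short_column",D["rest_short"],.019)],(300,140,460,260),"pics/t5.png")
E
```

```text
time: 23.4
tool_pos: [0.4303, 0.0022, 0.172]
ee_rot: [3.14, -0.001, 0.704]
wrist_force: [-0.5, -0.8, 0.2]
width: 0.0848
time: 24.4
tool_pos: [0.4305, 0.0021, 0.1119]
ee_rot: [3.14, 0.001, 1.795]
wrist_force: [0.1, 0.3, -0.3]
width: 0.0847
t 24.40 pos [0.4305 0.0021 0.1119] yaw 102.85 w 0.0847 F [ 0.1  0.3 -0.3] j6 -0.35
need tx 0.00 ty -0.02 tz 9.94 cm, twist -0.5 deg
long_column [ 0.6192 -0.1743  1.616 ] 584.9196414707579 596.1849364840505 [ 0.6256 -0.171   1.5907]
short_column [ 0.5858 -0.3405  1.5353] 355.4915633411059 393.01946243637565 [ 0.5918 -0.3359  1.5374]
```

View pics/t5.png

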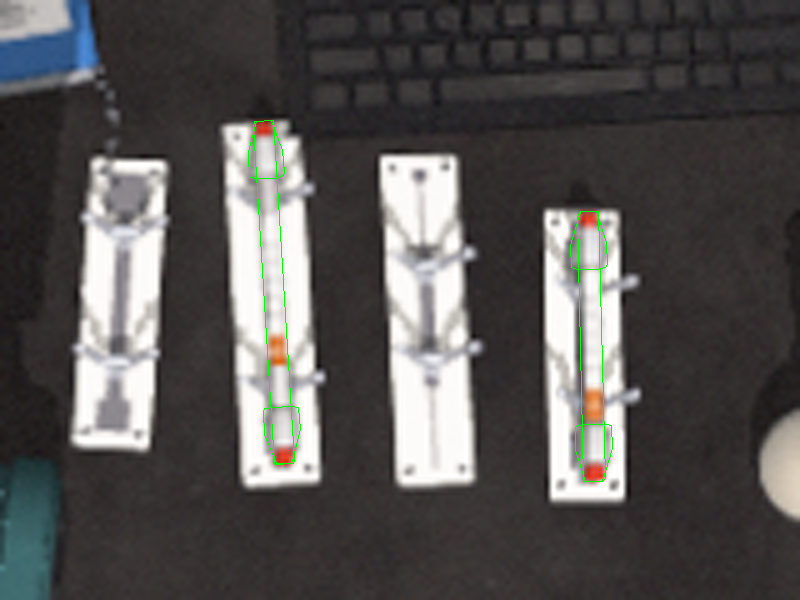

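Both columns match their seated outlines (end caps at both outline ends). Quick check of the syringe axial position with needle tip, then grasp.

```bash
python3 - <<'E'
from fit import *
p=pickle.load(open("top0.pkl","rb")); D=pickle.load(open("poses.pkl","rb")); q=D["injection_syringe"]
L=np.array([[0,y,.005] for y in np.arange(-.09,.09,.001)]); uv=w2px(p,place(L,q))
g=p["frame"].max(2).astype(np.float32)
v=cv2.remap(g,uv[None,:,0].astype(np.float32),uv[None,:,1].astype(np.float32),cv2.INTER_LINEAR)[0]
W=[max(cv2.remap(g,*[w2px(p,place(np.array([[s,y,.005] ]),q)).astype(np.float32)[:,i].reshape(1,1) for i in(0,1)],cv2.INTER_LINEAR)[0,0] for s in(-.0075,.0075)) for y in np.arange(-.09,.09,.001)]
for i in range(0,180,2): print(int(round(L[i,1]*1000)),int(v[i]),int(W[i]),end=" | ")
E
```

```text
-90 56 57 | -88 56 55 | -86 57 56 | -84 53 55 | -82 50 55 | -80 48 56 | -78 48 57 | -76 47 56 | -74 51 57 | -72 60 58 | -70 82 57 | -68 111 52 | -66 115 51 | -64 93 50 | -62 60 48 | -60 57 42 | -58 76 38 | -56 105 36 | -54 88 35 | -52 63 36 | -50 60 36 | -48 75 35 | -46 104 37 | -44 93 35 | -42 75 35 | -40 79 48 | -38 126 70 | -36 144 76 | -34 146 59 | -32 145 41 | -30 146 39 | -28 144 39 | -26 143 37 | -24 143 35 | -22 144 37 | -20 145 38 | -18 143 36 | -16 142 36 | -14 142 37 | -12 142 36 | -10 144 37 | -8 145 36 | -6 144 34 | -4 143 34 | -2 143 35 | 0 144 36 | 2 144 35 | 4 143 34 | 6 142 37 | 8 142 38 | 10 144 38 | 12 144 37 | 14 144 33 | 16 143 35 | 18 142 37 | 20 143 40 | 22 145 38 | 24 141 36 | 26 143 35 | 28 146 38 | 30 153 39 | 32 153 39 | 34 152 35 | 36 139 36 | 38 107 35 | 40 80 35 | 42 66 34 | 44 54 31 | 46 52 34 | 48 49 35 | 50 52 35 | 52 61 35 | 54 57 34 | 56 45 32 | 58 50 31 | 60 65 31 | 62 63 33 | 64 60 35 | 66 52 34 | 68 50 33 | 70 90 33 | 72 86 34 | 74 67 33 | 76 52 33 | 78 44 34 | 80 48 39 | 82 50 44 | 84 40 50 | 86 34 51 | 88 42 50 |
```

```bash
python3 -m crank '[{"tx":0,"ty":-0.02,"tz":4,"twist":-0.5,"grip":0.7},{"tx":0,"ty":0,"tz":3.5,"twist":0,"grip":0.7},{"tx":0,"ty":0,"tz":1.5,"twist":0,"grip":0.7},{"tx":0,"ty":0,"tz":0.8,"twist":0,"grip":0.7},{"tx":0,"ty":0,"tz":0,"twist":0,"grip":0.7},{"tx":0,"ty":0,"tz":0,"twist":0,"grip":0.7},{"tx":0,"ty":0,"tz":0,"twist":0,"grip":0.7}]'; python3 go.py .4303 .0021 .0125 103.3
```

```text
time: 25.32
tool_pos: [0.4308, 0.002, 0.014]
ee_rot: [3.14, 0.001, 1.806]
wrist_force: [-0.1, -0.2, -0.5]
width: 0.0655
t 25.32 pos [0.4308 0.002  0.014 ] yaw 103.49 w 0.0655 F [-0.1 -0.2 -0.5] j6 -0.36
need tx 0.02 ty -0.05 tz 0.15 cm, twist 0.2 deg
```

```bash
python3 -m crank '[{"tx":0.02,"ty":-0.04,"tz":0.15,"twist":0.1,"grip":0.7},{"tx":0,"ty":0,"tz":0,"twist":0,"grip":0.7},{"tx":0,"ty":0,"tz":0,"twist":0,"grip":0},{"tx":0,"ty":0,"tz":0,"twist":0,"grip":0},{"tx":0,"ty":0,"tz":0,"twist":0,"grip":0},{"tx":0,"ty":0,"tz":0,"twist":0,"grip":0},{"tx":0,"ty":0,"tz":0,"twist":0,"grip":0},{"tx":0,"ty":0,"tz":0,"twist":0,"grip":0},{"tx":0,"ty":0,"tz":0,"twist":0,"grip":0},{"tx":0,"ty":0,"tz":0,"twist":0,"grip":0}]'; python3 go.py .4303 .0021 .0125 103.3
```

```text
time: 26.58
tool_pos: [0.4295, 0.0022, 0.0115]
ee_rot: [3.142, 0.0, 1.805]
wrist_force: [-0.1, -0.5, -0.2]
width: 0.0075
t 26.57 pos [0.4295 0.0022 0.0115] yaw 103.39 w 0.0075 F [-0.1 -0.5 -0.2] j6 -0.36
need tx -0.03 ty 0.07 tz -0.10 cm, twist 0.1 deg
```

```bash
python3 -m crank '[{"tx":0,"ty":0,"tz":-1,"twist":0,"grip":0},{"tx":0,"ty":0,"tz":-4,"twist":0,"grip":0},{"tx":0,"ty":0,"tz":-5,"twist":0,"grip":0},{"tx":0,"ty":0,"tz":-2,"twist":0,"grip":0},{"tx":-4.1,"ty":1.7,"tz":0,"twist":0,"grip":0},{"tx":-4.2,"ty":1.7,"tz":0,"twist":0,"grip":0},{"tx":-4.2,"ty":1.7,"tz":0,"twist":0,"grip":0},{"tx":-4.2,"ty":1.7,"tz":0,"twist":0,"grip":0},{"tx":-4.2,"ty":1.7,"tz":0,"twist":0,"grip":0},{"tx":-4.2,"ty":1.7,"tz":0,"twist":0,"grip":0},{"tx":-4.1,"ty":1.7,"tz":0,"twist":0,"grip":0},{"tx":0,"ty":0,"tz":0,"twist":0,"grip":0}]'; python3 go.py .614 -.2535 .08 180.2
```

```text
time: 28.08
tool_pos: [0.6135, -0.2567, 0.1305]
ee_rot: [-3.141, -0.0, 1.802]
wrist_force: [-0.4, -0.3, 0.3]
width: 0.0077
t 28.07 pos [ 0.6135 -0.2567  0.1305] yaw 103.24 w 0.0077 F [-0.4 -0.3  0.3] j6 -0.71
need tx 0.30 ty 0.12 tz 5.05 cm, twist -77.0 deg
```

```bash
python3 -m crank '[{"tx":0.25,"ty":0.1,"tz":0,"twist":0,"grip":0},{"tx":0,"ty":0,"tz":0,"twist":-9.6,"grip":0},{"tx":0,"ty":0,"tz":0,"twist":-9.6,"grip":0},{"tx":0,"ty":0,"tz":0,"twist":-9.6,"grip":0},{"tx":0,"ty":0,"tz":0,"twist":-9.6,"grip":0},{"tx":0,"ty":0,"tz":0,"twist":-9.6,"grip":0},{"tx":0,"ty":0,"tz":0,"twist":-9.6,"grip":0},{"tx":0,"ty":0,"tz":0,"twist":-9.6,"grip":0},{"tx":0,"ty":0,"tz":0,"twist":-9.8,"grip":0},{"tx":0,"ty":0,"tz":0,"twist":0,"grip":0},{"tx":0,"ty":0,"tz":0,"twist":0,"grip":0}]'; python3 go.py .614 -.2535 .08 180.2
python3 - <<'E'
from fit import *
from bench import cams
p=cams.snapshot("top")
D=pickle.load(open("poses.pkl","rb"))
overlay(p,[("injection_syringe",D["rest_syringe"],.118)],(300,120,460,240),"pics/t6.png")
E
```

```text
time: 29.45
tool_pos: [0.6131, -0.2507, 0.1321]
ee_rot: [-3.141, 0.0, -3.136]
wrist_force: [0.4, 0.1, -0.5]
width: 0.0081
t 29.45 pos [ 0.6131 -0.2507  0.1321] yaw -179.69 w 0.0081 F [ 0.4  0.1 -0.5] j6 -2.05
need tx -0.09 ty -0.28 tz 5.21 cm, twist 0.1 deg
```

View pics/t6.png

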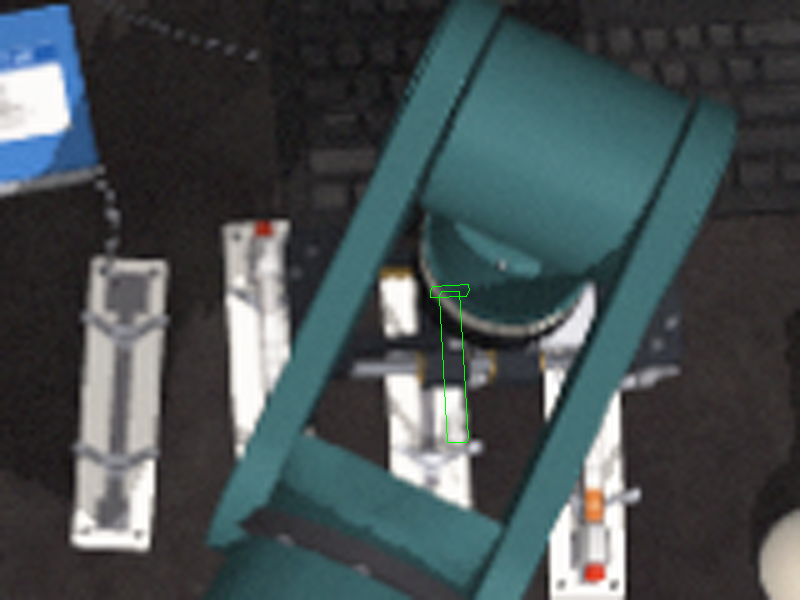

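```bash
python3 -m crank '[{"tx":-0.09,"ty":-0.25,"tz":2,"twist":0.1,"grip":0},{"tx":0,"ty":0,"tz":2,"twist":0,"grip":0},{"tx":0,"ty":0,"tz":1.2,"twist":0,"grip":0},{"tx":0,"ty":0,"tz":0,"twist":0,"grip":0},{"tx":0,"ty":0,"tz":0,"twist":0,"grip":0},{"tx":0,"ty":0,"tz":0,"twist":0,"grip":0}]'; python3 go.py .614 -.2535 .033 180.2
```

```text
time: 30.25
tool_pos: [0.6148, -0.2545, 0.0806]
ee_rot: [-3.141, 0.002, -3.137]
wrist_force: [-0.2, 0.4, -0.4]
width: 0.0077
t 30.25 pos [ 0.6148 -0.2545  0.0806] yaw -179.71 w 0.0077 F [-0.2  0.4 -0.4] j6 -2.05
need tx 0.08 ty 0.10 tz 4.76 cm, twist 0.1 deg
```

```bash
python3 -m crank '[{"tx":0.06,"ty":0.06,"tz":1,"twist":0.1,"grip":0},{"tx":0,"ty":0,"tz":1,"twist":0,"grip":0},{"tx":0,"ty":0,"tz":1,"twist":0,"grip":0},{"tx":0,"ty":0,"tz":1,"twist":0,"grip":0},{"tx":0,"ty":0,"tz":0.4,"twist":0,"grip":0},{"tx":0,"ty":0,"tz":0,"twist":0,"grip":0},{"tx":0,"ty":0,"tz":0,"twist":0,"grip":0}]'; python3 go.py .614 -.2535 .033 180.2
```

```text
time: 31.12
tool_pos: [0.614, -0.2537, 0.036]
ee_rot: [-3.141, 0.001, -3.138]
wrist_force: [-1.2, 1.2, 0.1]
width: 0.0081
t 31.12 pos [ 0.614  -0.2537  0.036 ] yaw -179.81 w 0.0081 F [-1.2  1.2  0.1] j6 -2.05
need tx -0.00 ty 0.02 tz 0.30 cm, twist -0.0 deg
```

```bash
python3 -m crank '[{"tx":0,"ty":0,"tz":0.2,"twist":0,"grip":0},{"tx":0,"ty":0,"tz":0.05,"twist":0,"grip":0},{"tx":0,"ty":0,"tz":0,"twist":0,"grip":0},{"tx":0,"ty":0,"tz":0,"twist":0,"grip":0}]'; python3 go.py .614 -.2535 .033 180.2
```

```text
time: 31.62
tool_pos: [0.6137, -0.2536, 0.0332]
ee_rot: [-3.141, 0.0, -3.138]
wrist_force: [1.0, -0.7, -0.1]
width: 0.0076
t 31.62 pos [ 0.6137 -0.2536  0.0332] yaw -179.80 w 0.0076 F [ 1.  -0.7 -0.1] j6 -2.05
need tx -0.03 ty 0.01 tz 0.02 cm, twist -0.0 deg
```

```bash
python3 -m crank '[{"tx":0,"ty":0,"tz":0.05,"twist":0,"grip":0},{"tx":0,"ty":0,"tz":0,"twist":0,"grip":0.3},{"tx":0,"ty":0,"tz":0,"twist":0,"grip":0.3},{"tx":0,"ty":0,"tz":0,"twist":0,"grip":0.3},{"tx":0,"ty":0,"tz":0,"twist":0,"grip":0.3},{"tx":0,"ty":0,"tz":-1,"twist":0,"grip":0.3},{"tx":0,"ty":0,"tz":-4,"twist":0,"grip":0.3},{"tx":0,"ty":0,"tz":-5,"twist":0,"grip":0.3},{"tx":0,"ty":0,"tz":-5,"twist":0,"grip":0.3},{"tx":0,"ty":0,"tz":0,"twist":0,"grip":0.3}]'; python3 go.py .4242 -.3728 .1 78.9
```

```text
time: 32.88
tool_pos: [0.6163, -0.2548, 0.1905]
ee_rot: [-3.135, 0.012, -3.138]
wrist_force: [1.0, -1.2, 0.8]
width: 0.0282
t 32.88 pos [ 0.6163 -0.2548  0.1905] yaw -179.80 w 0.0282 F [ 1.  -1.2  0.8] j6 -2.05
need tx 19.25 ty -11.73 tz 9.05 cm, twist 101.3 deg
```

```bash
python3 -m crank '[{"tx":3.8,"ty":-2.3,"tz":0,"twist":0,"grip":0.8},{"tx":3.9,"ty":-2.4,"tz":0,"twist":0,"grip":0.8},{"tx":3.9,"ty":-2.4,"tz":0,"twist":0,"grip":0.8},{"tx":3.9,"ty":-2.4,"tz":0,"twist":0,"grip":0.8},{"tx":3.75,"ty":-2.2,"tz":0,"twist":0,"grip":0.8},{"tx":0,"ty":0,"tz":0,"twist":10.1,"grip":0.8},{"tx":0,"ty":0,"tz":0,"twist":10.1,"grip":0.8},{"tx":0,"ty":0,"tz":0,"twist":10.1,"grip":0.8},{"tx":0,"ty":0,"tz":0,"twist":10.1,"grip":0.8},{"tx":0,"ty":0,"tz":0,"twist":10.1,"grip":0.8},{"tx":0,"ty":0,"tz":0,"twist":10.1,"grip":0.8},{"tx":0,"ty":0,"tz":0,"twist":10.1,"grip":0.8}]'
python3 -m crank '[{"tx":0,"ty":0,"tz":0,"twist":10.1,"grip":0.8},{"tx":0,"ty":0,"tz":1,"twist":10.1,"grip":0.8},{"tx":0,"ty":0,"tz":3,"twist":10.1,"grip":0.8},{"tx":0,"ty":0,"tz":3,"twist":0,"grip":0.8},{"tx":0,"ty":0,"tz":0,"twist":0,"grip":0.8},{"tx":0,"ty":0,"tz":0,"twist":0,"grip":0.8}]'; python3 go.py .4242 -.3728 .0125 78.9
python3 - <<'E'
from fit import *
from bench import cams
p=cams.snapshot("top"); pickle.dump(p,open("top3.pkl","wb"))
D=pickle.load(open("poses.pkl","rb"))
overlay(p,[("injection_syringe",D["rest_syringe"],.021)],(340,140,430,240),"pics/t7.png",6)
E
```

```text
time: 34.38
tool_pos: [0.4211, -0.3707, 0.1814]
ee_rot: [-3.141, -0.002, 1.905]
wrist_force: [-0.2, -0.6, -0.4]
width: 0.075
time: 35.12
tool_pos: [0.4217, -0.3714, 0.1132]
ee_rot: [3.141, 0.001, 1.382]
wrist_force: [0.0, -0.3, 1.2]
width: 0.0753
t 35.12 pos [ 0.4217 -0.3714  0.1132] yaw 79.20 w 0.0753 F [ 0.  -0.3  1.2] j6 -0.63
need tx -0.09 ty 0.27 tz 10.07 cm, twist 0.3 deg
```

View pics/t7.png

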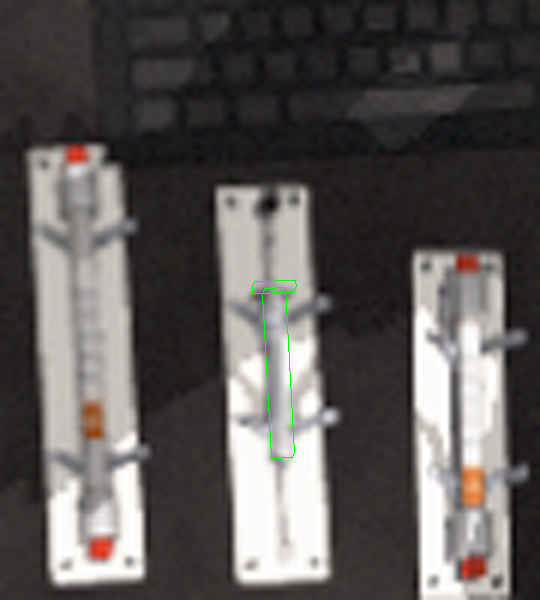

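Syringe lies in both forks, on its predicted outline. Now the spanner.

```bash
python3 -m crank '[{"tx":-0.09,"ty":0.25,"tz":4,"twist":0.3,"grip":0.8},{"tx":0,"ty":0,"tz":3.5,"twist":0,"grip":0.8},{"tx":0,"ty":0,"tz":1.5,"twist":0,"grip":0.8},{"tx":0,"ty":0,"tz":0.8,"twist":0,"grip":0.8},{"tx":0,"ty":0,"tz":0,"twist":0,"grip":0.8},{"tx":0,"ty":0,"tz":0,"twist":0,"grip":0.8},{"tx":0,"ty":0,"tz":0,"twist":0,"grip":0.8}]'; python3 go.py .4242 -.3728 .0125 78.9
```

```text
time: 36.05
tool_pos: [0.4244, -0.3731, 0.0157]
ee_rot: [3.14, 0.001, 1.377]
wrist_force: [0.2, -0.2, 0.2]
width: 0.0754
t 36.05 pos [ 0.4244 -0.3731  0.0157] yaw 78.89 w 0.0754 F [ 0.2 -0.2  0.2] j6 -0.63
need tx 0.03 ty -0.02 tz 0.32 cm, twist -0.0 deg
```

```bash
python3 -m crank '[{"tx":0.03,"ty":0,"tz":0.3,"twist":0,"grip":0.8},{"tx":0,"ty":0,"tz":0,"twist":0,"grip":0.8},{"tx":0,"ty":0,"tz":0,"twist":0,"grip":0},{"tx":0,"ty":0,"tz":0,"twist":0,"grip":0},{"tx":0,"ty":0,"tz":0,"twist":0,"grip":0},{"tx":0,"ty":0,"tz":0,"twist":0,"grip":0},{"tx":0,"ty":0,"tz":0,"twist":0,"grip":0},{"tx":0,"ty":0,"tz":0,"twist":0,"grip":0},{"tx":0,"ty":0,"tz":0,"twist":0,"grip":0},{"tx":0,"ty":0,"tz":0,"twist":0,"grip":0},{"tx":0,"ty":0,"tz":0,"twist":0,"grip":0}]'; python3 go.py .4242 -.3728 .0125 78.9
```

```text
time: 37.42
tool_pos: [0.4239, -0.3722, 0.0116]
ee_rot: [3.141, 0.0, 1.377]
wrist_force: [1.1, 0.3, -0.3]
width: 0.0073
t 37.42 pos [ 0.4239 -0.3722  0.0116] yaw 78.89 w 0.0073 F [ 1.1  0.3 -0.3] j6 -0.63
need tx -0.05 ty 0.04 tz -0.09 cm, twist -0.0 deg
```

```bash
python3 -m crank '[{"tx":0,"ty":0,"tz":-1,"twist":0,"grip":0},{"tx":0,"ty":0,"tz":-4,"twist":0,"grip":0},{"tx":0,"ty":0,"tz":-5,"twist":0,"grip":0},{"tx":0,"ty":0,"tz":-2,"twist":0,"grip":0},{"tx":4,"ty":1.8,"tz":0,"twist":0,"grip":0},{"tx":4,"ty":1.8,"tz":0,"twist":0,"grip":0},{"tx":4,"ty":1.8,"tz":0,"twist":0,"grip":0},{"tx":4,"ty":1.8,"tz":0,"twist":0,"grip":0},{"tx":0,"ty":0,"tz":0,"twist":-9.5,"grip":0},{"tx":0,"ty":0,"tz":0,"twist":-9.5,"grip":0},{"tx":0,"ty":0,"tz":0,"twist":-9.5,"grip":0},{"tx":0,"ty":0,"tz":0,"twist":-9.5,"grip":0}]'
python3 -m crank '[{"tx":0,"ty":0,"tz":0,"twist":-9.5,"grip":0},{"tx":0,"ty":0,"tz":0,"twist":-9.5,"grip":0},{"tx":0,"ty":0,"tz":0,"twist":-9.5,"grip":0},{"tx":0,"ty":0,"tz":0,"twist":-9.5,"grip":0},{"tx":0,"ty":0,"tz":0,"twist":-9.5,"grip":0},{"tx":0,"ty":0,"tz":0,"twist":-9.5,"grip":0},{"tx":0,"ty":0,"tz":0,"twist":0,"grip":0},{"tx":0,"ty":0,"tz":0,"twist":0,"grip":0}]'; python3 go.py .6275 -.091 .13 174.4
```

```text
time: 38.92
tool_pos: [0.5253, -0.229, 0.1321]
ee_rot: [3.142, 0.0, 2.046]
wrist_force: [0.5, -0.1, -1.0]
width: 0.0079
time: 39.92
tool_pos: [0.5253, -0.2291, 0.1318]
ee_rot: [-3.141, 0.0, 3.033]
wrist_force: [-0.0, -0.3, -0.3]
width: 0.0075
t 39.92 pos [ 0.5253 -0.2291  0.1318] yaw 173.76 w 0.0075 F [-0.  -0.3 -0.3] j6 -1.97
need tx -8.66 ty 14.84 tz 0.18 cm, twist -0.6 deg
```

```bash
python3 -m crank '[{"tx":-2.1,"ty":3.7,"tz":0,"twist":-0.6,"grip":0},{"tx":-2.2,"ty":3.7,"tz":0,"twist":0,"grip":0},{"tx":-2.2,"ty":3.7,"tz":0,"twist":0,"grip":0},{"tx":-2.1,"ty":3.7,"tz":0,"twist":0,"grip":0},{"tx":0,"ty":0,"tz":0,"twist":0,"grip":0},{"tx":0,"ty":0,"tz":0,"twist":0,"grip":0},{"tx":0,"ty":0,"tz":0,"twist":0,"grip":0}]'; python3 go.py .6275 -.091 .085 174.4
python3 - <<'E'
from fit import *
from bench import cams
p=cams.snapshot("top"); cv2.imwrite("pics/t8.png",cv2.resize(p["frame"][130:280,220:420,::-1],None,fx=4,fy=4,interpolation=cv2.INTER_CUBIC))
E
```

```text
time: 40.8
tool_pos: [0.6249, -0.0914, 0.1315]
ee_rot: [-3.141, -0.0, 3.043]
wrist_force: [1.1, 0.3, -0.8]
width: 0.0072
t 40.80 pos [ 0.6249 -0.0914  0.1315] yaw 174.38 w 0.0072 F [ 1.1  0.3 -0.8] j6 -1.71
need tx -0.25 ty 0.07 tz 4.65 cm, twist -0.0 deg
```

View pics/t8.png

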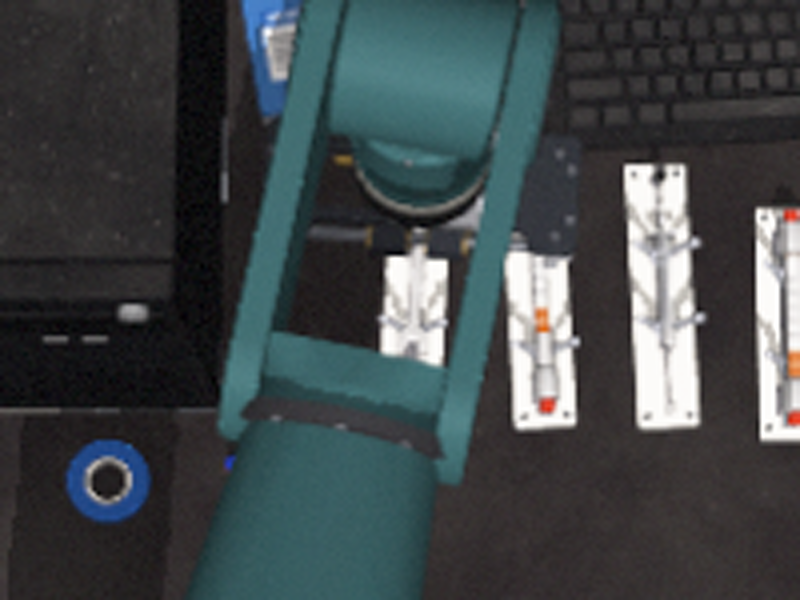

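```bash
python3 -m crank '[{"tx":-0.22,"ty":0.05,"tz":1.5,"twist":0,"grip":0},{"tx":0,"ty":0,"tz":1.5,"twist":0,"grip":0},{"tx":0,"ty":0,"tz":1.5,"twist":0,"grip":0},{"tx":0,"ty":0,"tz":0,"twist":0,"grip":0},{"tx":0,"ty":0,"tz":0,"twist":0,"grip":0},{"tx":0,"ty":0,"tz":0,"twist":0,"grip":0}]'; python3 go.py .6275 -.091 .034 174.4
```

```text
time: 41.6
tool_pos: [0.6283, -0.0901, 0.0874]
ee_rot: [-3.141, 0.002, 3.046]
wrist_force: [-0.3, 0.0, -1.0]
width: 0.0073
t 41.60 pos [ 0.6283 -0.0901  0.0874] yaw 174.50 w 0.0073 F [-0.3  0.  -1. ] j6 -1.71
need tx 0.07 ty -0.10 tz 5.34 cm, twist 0.1 deg
```

```bash
python3 -m crank '[{"tx":0.05,"ty":-0.08,"tz":1.2,"twist":0.1,"grip":0},{"tx":0,"ty":0,"tz":1.2,"twist":0,"grip":0},{"tx":0,"ty":0,"tz":1.2,"twist":0,"grip":0},{"tx":0,"ty":0,"tz":1.1,"twist":0,"grip":0},{"tx":0,"ty":0,"tz":0.3,"twist":0,"grip":0},{"tx":0,"ty":0,"tz":0,"twist":0,"grip":0},{"tx":0,"ty":0,"tz":0,"twist":0,"grip":0}]'; python3 go.py .6275 -.091 .034 174.4
```

```text
time: 42.48
tool_pos: [0.6277, -0.0908, 0.0372]
ee_rot: [-3.141, 0.001, 3.044]
wrist_force: [-0.3, -0.3, -0.2]
width: 0.0078
t 42.48 pos [ 0.6277 -0.0908  0.0372] yaw 174.40 w 0.0078 F [-0.3 -0.3 -0.2] j6 -1.71
need tx 0.01 ty -0.02 tz 0.32 cm, twist -0.0 deg
```

```bash
python3 -m crank '[{"tx":0.02,"ty":-0.02,"tz":0.2,"twist":0,"grip":0},{"tx":0,"ty":0,"tz":0.1,"twist":0,"grip":0},{"tx":0,"ty":0,"tz":0,"twist":0,"grip":0},{"tx":0,"ty":0,"tz":0,"twist":0,"grip":0}]'; python3 go.py .6275 -.091 .034 174.4
```

```text
time: 42.98
tool_pos: [0.627, -0.0909, 0.0335]
ee_rot: [-3.142, 0.0, 3.044]
wrist_force: [0.3, 0.0, -0.8]
width: 0.0076
t 42.98 pos [ 0.627  -0.0909  0.0335] yaw 174.39 w 0.0076 F [ 0.3  0.  -0.8] j6 -1.71
need tx -0.05 ty -0.00 tz -0.05 cm, twist -0.0 deg
```

Release, rise, and back away to the near side.

```bash
python3 -m crank '[{"tx":0,"ty":0,"tz":0.05,"twist":0,"grip":0},{"tx":0,"ty":0,"tz":0,"twist":0,"grip":0.3},{"tx":0,"ty":0,"tz":0,"twist":0,"grip":0.3},{"tx":0,"ty":0,"tz":0,"twist":0,"grip":0.3},{"tx":0,"ty":0,"tz":0,"twist":0,"grip":0.3},{"tx":0,"ty":0,"tz":-1,"twist":0,"grip":0.3},{"tx":0,"ty":0,"tz":-4,"twist":0,"grip":0.3},{"tx":0,"ty":0,"tz":-5,"twist":0,"grip":0.3},{"tx":0,"ty":0,"tz":-3,"twist":0,"grip":0.3},{"tx":4,"ty":0,"tz":0,"twist":0,"grip":0.3},{"tx":5,"ty":0,"tz":0,"twist":0,"grip":0.3},{"tx":5,"ty":0,"tz":0,"twist":0,"grip":0.3}]'
python3 -m crank '[{"tx":5,"ty":0,"tz":0,"twist":0,"grip":0.3},{"tx":5,"ty":0,"tz":0,"twist":0,"grip":0.3},{"tx":5,"ty":0,"tz":0,"twist":0,"grip":0.3},{"tx":0,"ty":0,"tz":0,"twist":0,"grip":0.3},{"tx":0,"ty":0,"tz":0,"twist":0,"grip":0.3}]'
python3 - <<'E'
from fit import *
from bench import cams
p=cams.snapshot("top"); pickle.dump(p,open("top4.pkl","wb"))
D=pickle.load(open("poses.pkl","rb"))
R=[("injection_syringe",D["rest_syringe"],.021),("long_column",D["rest_long"],.019),("short_column",D["rest_short"],.019),("open_spanner",D["rest_spanner"],.022)]
overlay(p,R,(300,145,450,245),"pics/f1.png"); overlay(p,[],(300,145,450,245),"pics/f2.png")
cv2.imwrite("pics/f3.png",p["frame"][:,:,::-1])
p=cams.snapshot("scene"); cv2.imwrite("pics/f4.png",cv2.resize(p["frame"][150:300,260:460,::-1],None,fx=4,fy=4,interpolation=cv2.INTER_CUBIC))
E
```

```text
time: 44.48
tool_pos: [0.4865, -0.0772, 0.1639]
ee_rot: [-3.141, 0.001, 3.044]
wrist_force: [-0.0, -0.2, 0.6]
width: 0.0282
time: 45.1
tool_pos: [0.3392, -0.0628, 0.164]
ee_rot: [-3.141, 0.003, 3.044]
wrist_force: [0.5, 0.4, -0.8]
width: 0.0283
```

View pics/f1.png

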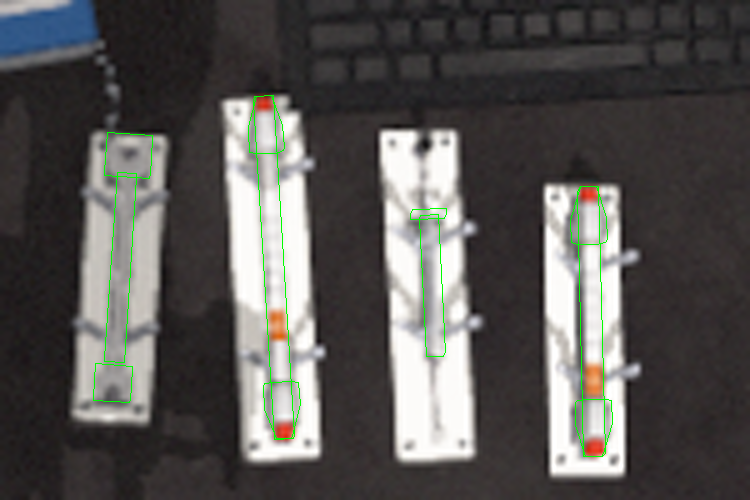

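View pics/f2.png

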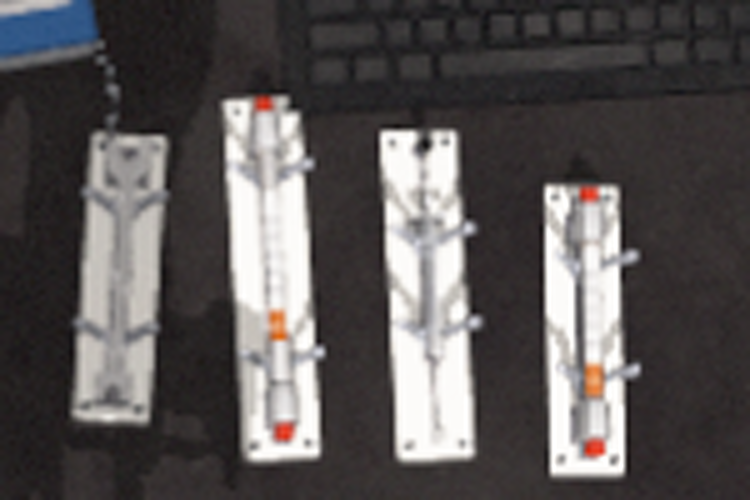

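View pics/f3.png

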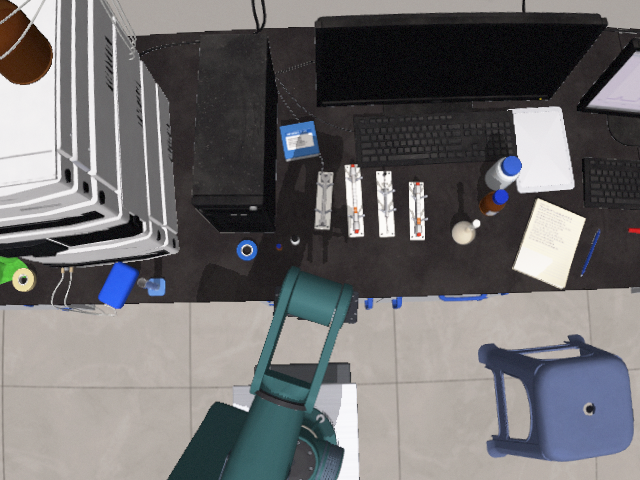

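View pics/f4.png

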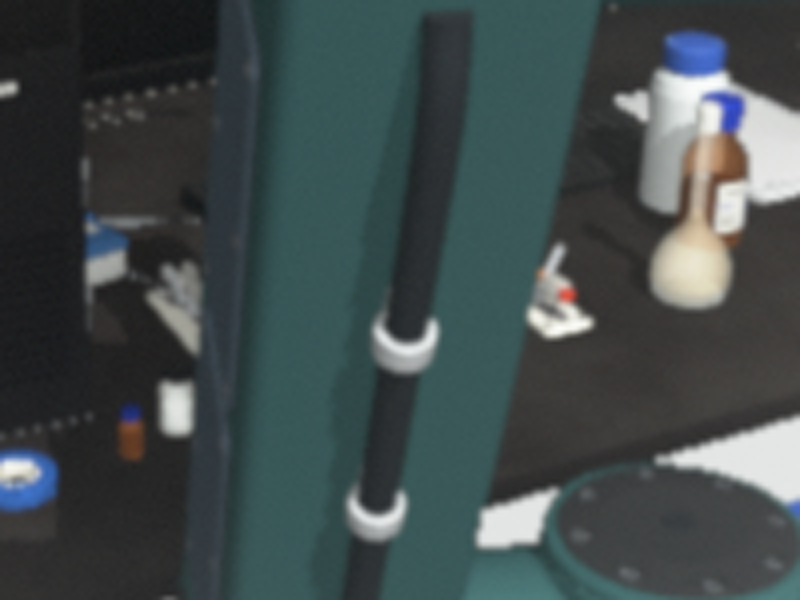

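Top view good; contrast on the spanner is low. Swing the arm aside to see the rests from the scene camera too.

```bash
python3 -m crank '[{"tx":1.2,"ty":-4.4,"tz":-0.5,"twist":0,"grip":0.3},{"tx":1.2,"ty":-4.4,"tz":-0.5,"twist":0,"grip":0.3},{"tx":1.2,"ty":-4.4,"tz":-0.5,"twist":0,"grip":0.3},{"tx":1.2,"ty":-4.4,"tz":-0.5,"twist":0,"grip":0.3},{"tx":1.2,"ty":-4.4,"tz":-0.5,"twist":0,"grip":0.3},{"tx":1.2,"ty":-4.4,"tz":-0.5,"twist":0,"grip":0.3},{"tx":1.2,"ty":-4.4,"tz":-0.5,"twist":0,"grip":0.3},{"tx":1.2,"ty":-4.4,"tz":-0.5,"twist":0,"grip":0.3},{"tx":1.2,"ty":-4.4,"tz":-0.5,"twist":0,"grip":0.3},{"tx":1.2,"ty":-4.4,"tz":-0.5,"twist":0,"grip":0.3},{"tx":0,"ty":0,"tz":0,"twist":0,"grip":0.3},{"tx":0,"ty":0,"tz":0,"twist":0,"grip":0.3}]'
python3 - <<'E'
from fit import *
from bench import cams
p=cams.snapshot("top")
x0,y0=310,160
D=pickle.load(open("poses.pkl","rb"))
def cl(im): 
    l=cv2.cvtColor(im,cv2.COLOR_BGR2LAB); l[...,0]=cv2.createCLAHE(4,(4,4)).apply(l[...,0]); return cv2.cvtColor(l,cv2.COLOR_LAB2BGR)
a=cl(cv2.resize(p["frame"][165:235,308:342,::-1],None,fx=8,fy=8,interpolation=cv2.INTER_CUBIC))
o=pickle.load(open("top0.pkl","rb")); b=cl(cv2.resize(o["frame"][165:235,308:342,::-1],None,fx=8,fy=8,interpolation=cv2.INTER_CUBIC))
cv2.imwrite("pics/g1.png",np.c_[b,a])
s=cams.snapshot("scene"); R=[("injection_syringe",D["rest_syringe"],.021),("long_column",D["rest_long"],.019),("short_column",D["rest_short"],.019),("open_spanner",D["rest_spanner"],.022)]
overlay(s,[],(280,185,360,260),"pics/g2.png",9);overlay(s,R,(280,185,360,260),"pics/g3.png",9)
E
```

```text
time: 46.7
tool_pos: [0.233, -0.4585, 0.2126]
ee_rot: [-3.112, -0.045, 2.955]
wrist_force: [-0.3, 0.4, 0.1]
width: 0.0283Traceback (most recent call last):
  File "<stdin>", line 10, in <module>
cv2.error: OpenCV(4.12.0) /io/opencv/modules/imgcodecs/src/loadsave.cpp:1058: error: (-215:Assertion failed) image.channels() == 1 || image.channels() == 3 || image.channels() == 4 in function 'imwrite_'
```

```bash
python3 -m crank '[{"tx":0,"ty":0,"tz":0,"twist":8,"grip":0.3},{"tx":0,"ty":0,"tz":0,"twist":8,"grip":0.3},{"tx":0,"ty":0,"tz":0,"twist":8,"grip":0.3},{"tx":0,"ty":0,"tz":0,"twist":8,"grip":0.3},{"tx":0,"ty":0,"tz":0,"twist":0,"grip":0.3},{"tx":0,"ty":0,"tz":0,"twist":0,"grip":0.3}]'
python3 - <<'E'
from fit import *
from bench import cams,get_obs
print(get_obs()["joint_positions"].round(3))
p=cams.snapshot("top"); D=pickle.load(open("poses.pkl","rb"))
o=pickle.load(open("top0.pkl","rb"))
f=lambda q:cv2.createCLAHE(3,(4,4)).apply(cv2.resize(q["frame"][165:235,305:345].mean(2).astype(np.uint8),None,fx=8,fy=8,interpolation=cv2.INTER_CUBIC))
cv2.imwrite("pics/g1.png",np.hstack([f(o),f(p)]))
s=cams.snapshot("scene"); R=[("injection_syringe",D["rest_syringe"],.021),("long_column",D["rest_long"],.019),("short_column",D["rest_short"],.019),("open_spanner",D["rest_spanner"],.022)]
overlay(s,[],(280,190,360,255),"pics/g2.png",9);overlay(s,R,(280,190,360,255),"pics/g3.png",9)
E
```

```text
time: 47.5
tool_pos: [0.2327, -0.4582, 0.2136]
ee_rot: [-3.091, -0.02, 2.399]
wrist_force: [0.3, -0.4, 0.0]
width: 0.0283
[-1.175  0.009  1.459 -0.054  1.671 -2.009]
```

View pics/g1.png

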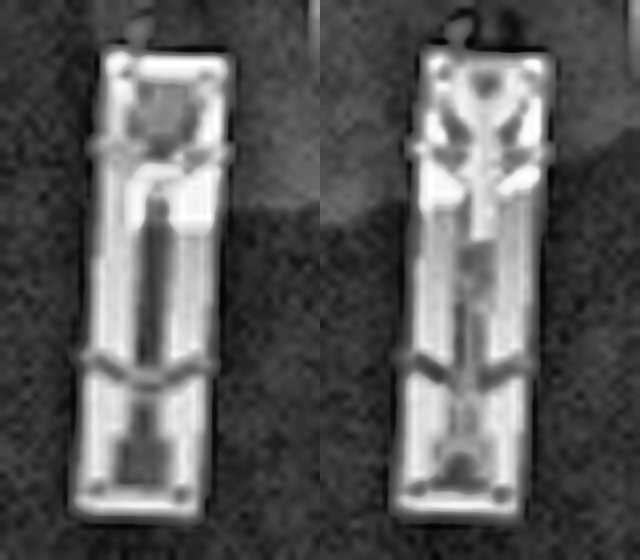

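View pics/g2.png

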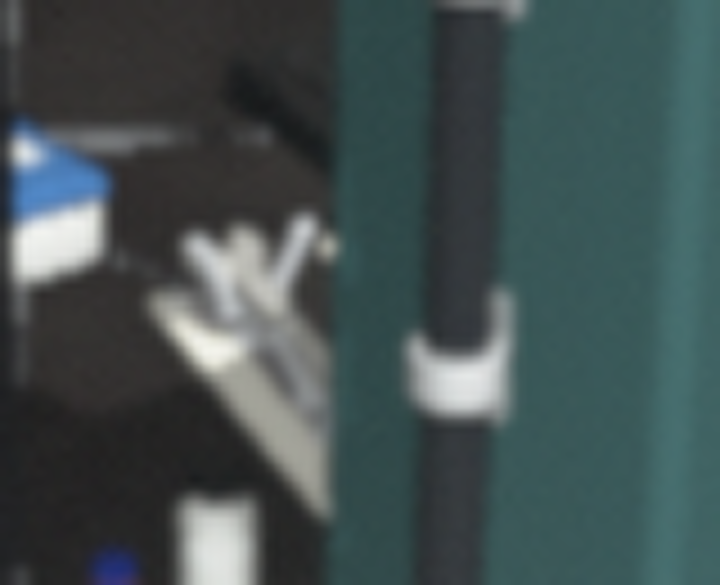

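View pics/g3.png

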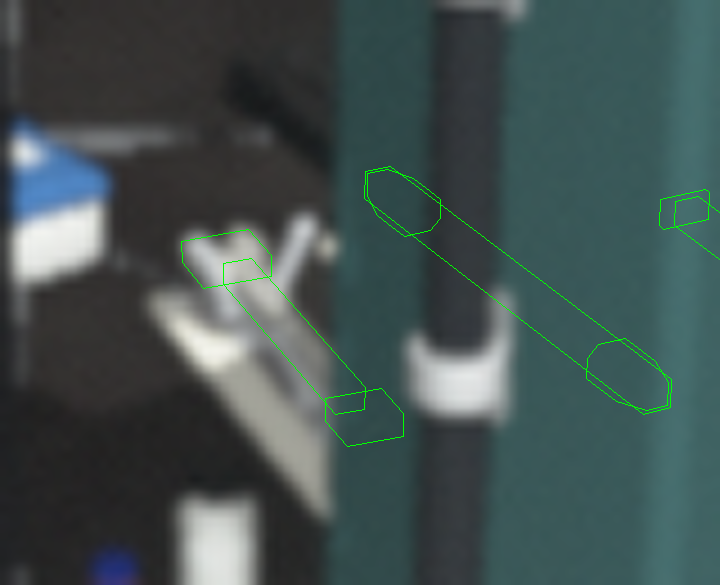

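All four match their seated poses, and the flask (463,233) and cylinder (156,286) are at their original pixels. Handing in.

```bash
python3 -c "
from bench import ticket,get_obs
print(get_obs()['time'],get_obs()['qvel'].round(3)); print(ticket.close_job())"
```

```text
47.6 [-0.002  0.003 -0.001  0.001  0.     0.006]
the job is handed in; nothing more can be done
None
```

I put the long column, short column, syringe and spanner into their own rests, in that order, and handed the job in at about 47.6 s of the 128 s allowed.

**Columns and syringe:** in the top picture all three lie on their predicted seated outlines, down in both forks and centred.

**Spanner:** it looks in place in both forks in the top picture. It is pale against a pale plate, so its position along the rest is checked only to about 1–2 mm by eye. The tool was 21.9 mm higher at release than at pick-up, which matches the 22 mm seat. The scene camera saw only its far half, which agreed to about a pixel.

**Flask and cylinder:** both are at the same pixels as at the start. The arm stood clear with the gripper empty.

**Checks that failed or disagreed:**
- An automatic refit of the two columns in their rests was off by about 6–8 mm because it could not tell white from white. I set it aside and relied on the outline overlays.
- On the last swing aside the arm fell short of the commanded position, probably at the last joint's range end, and the tool tilted by about 3°. It was well away from everything, and I turned it back before handing in.

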